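Shut and pin the split rice mould, then keep it pressed shut

ROBOT

A 7-joint arm with a two-finger parallel gripper is mounted at the origin on the work surface. World frame = base frame: x ahead of the robot, y to its left, z up, the work surface at z = 0. Lengths are in m, angles in rad, forces in N, time in s.
With the tool pointing down it reaches from about 0.425 to 0.975 m from the base axis. Payload 16.7 kg.
Tool frame: the origin (TCP) lies at the very end of the fingers, on their centre line; the grasp point (between the pads) lies 19 mm behind it (robot.grasp_offset is the distance from the TCP to the grasp point, in m); z points along the fingers, y is the direction in which the jaws open and shut (so a half turn about z gives the same grasp; the last joint's range is limited). The gripper opens to 85 mm and grips with 20 to 120 N. Pads are 22 mm wide; open, the fingers measure 114 mm over their backs; the gripper's body (76 mm by 85 mm) begins 54 mm behind the grasp point. The pads swing forward as they close: fully open they stand 13 mm farther back than shut.
Start: joints at [1.123, 0.426, 0.074, 1.606, -0.034, 1.111, -0.067], TCP at [0.199, -0.645, 0.231] pointing down, gripper open.
Joint ranges: [-2.85, 2.85], [-0.5, 2.14], [-1.23, 1.37], [0.21, 2.46], [-1.02, 4.16], [0.16, 2.05], [-2.73, 2.73]. Speed limits (rad/s): [1.89, 1.89, 2.39, 2.39, 3.01, 3.01, 3.01].

INTERFACE

Orientations are given as [roll, pitch, yaw] about the fixed x, y, z axes, in that order (R = Rz(yaw) Ry(pitch) Rx(roll)).
In Python, from plant import robot gives the robot as it stands.
- The arm moves only by the tool step_arm, never from a script. Its argument "moves" is a list of rows, each an object of numbers: "gripper": the opening, from -1 (shut) to 1 (fully open); "dx", "dy", "dz": the shift along the tool's x, y, z in units of 30 mm (1.0 is 30 mm); "wx", "wy", "wz": the turn, a rotation vector about the tool's x, y, z in rad. A call has 1 to 10 rows; each row shifts and turns the commanded pose from where the row before left it, along the tool's axes as they then stand; what a row does not reach is not made up. A row lasts 1/12 s, in which the tool goes at most 41.7 mm and 7.16 degrees, less where a joint would pass 70% of its speed; a pose out of reach is approached as far as the arm can. A call is refused whole if a number of a shift passes 1 or a number of a turn 0.125, either way. A call with a gripper value outside its range is refused whole. The fingers move at their own pace and stop on an object; the grip force is fixed at half the most. Time passes only in rows, so rows that do not move let the fingers close. It gives the time, the measured TCP pose, the force and the opening at its end, in the units of the state.
- robot.state(): the state, without advancing time (a new reading comes with each control period).
- robot.snapshot(name): name is "scene" or "side" or "wrist"; returns the picture (400x640x3 uint8, red, green, blue); there is no depth.
- robot.camera_model(name): a dict with "intrinsics" (3x3 intrinsics, pixels), "xyz" and "orientation" of the camera in the world; the wrist camera has in their place "hand_eye" (4x4, takes a point from camera to tool coordinates, whose origin is the TCP and whose axes are the flange's). Camera axes: x right, y down, z forward; pixel columns grow to the right and rows downward; lengths in m; the calibration is good to about 2 mm. A picture is of the moment at which its call begins: read the wrist's pose just before it. camera_model takes no time and is no camera call.
- robot.finish_job(): hands the job in, once; it reports no verdict.
The state is a dict: "clock": time; "qpos": joint angles; "joint_vel": joint speeds; "effort": joint torques, N m; "tcp_pos": TCP position; "eef_rot": TCP orientation; "ft_force": force on the tool from outside, world axes, zero at the start; "ft_torque": the same for the moment, N m; "grip_width": opening from 0.0 (shut) to 1.0 (fully open).
Only numpy, scipy, OpenCV 4.12 (cv2) and the standard library are available. Lean on these libraries where they do the work, as an engineer would, in place of code of your own. Each camera call takes 0.05 s, during which the arm holds its last target.

TASK

Get the split rice mould ready for packing: swing its open side shut, then take the pin with the straight black grip out of the wooden stand and push it fully down through the lined-up holes of the two ears, until its collar sits on the upper ear. Then let go of the pin and press on the rubber pad on the outside of the swinging side (pushing it, or pinching the mould across its width) so that the mould is firmly squeezed shut, and finish while still holding it pressed like that. Leave the other things on the counter where they are.

Things in the scene. Friction and masses are not known exactly. Their poses are not given: they have to be found in the camera images.
- mould: Split mould on a fixed white board 220 x 120 x 8 mm. Aluminium frame 120 mm long (x), 60 mm wide (y), 6 mm walls, z 8 to 56 mm, open on top, split lengthwise: the +y half is fixed, the -y half (gate) swings level on an upright hinge at the -x end. At the +x end each half has a level steel ear; shut, the gate's lies over the other, holes in line. Origin: underside centre of the board, mid-frame
- gate (a joint): Angle of the gate: 0 = shut (at its stop), grows as its +x end swings out towards the mould's -y side, up to 1.3 rad. It stays where it is left (about 0.06 N m of hinge friction)
- hinge (a point): Point on the upright hinge axis, 32 mm above the counter, on the mould's centre line, 66 mm from its centre towards -x
- press_pad: Black rubber pad on the outer face of the gate's long wall, moving with it: 60 mm along x, 5 mm thick (y), 30 mm high, 18 to 48 mm above the counter; it gives 1.5 mm under about 4 N. Origin at its centre; -y points outwards, +y is the closing direction. Gate shut, it lies half-way along the mould, which measures about 66 mm across pad and opposite wall
- upper_hole (a point): Centre of the 13 mm hole in the gate's ear (36 x 36 x 7.5 mm), at its upper face, 56 mm above the counter, level with the wall tops; 144 mm from the hinge axis; moves with the gate
- lower_hole (a point): Centre of the 13 mm hole in the fixed half's ear (36 x 36 x 7.5 mm), at its upper face, 47.5 mm above the counter, 144 mm from the hinge axis along the mould's +x
- stand: Fixed wooden block 55 x 130 x 50 mm (x, y, z) with two upright sockets (13 mm wide, 42 mm deep) 40 mm to either side of its centre along y: one holds the pin, the other a ball-topped spare, either way round. Origin: underside centre
- pin_grip (a point): Centre of the pin's straight black grip, an upright cylinder 20 mm in diameter, 44 mm high. Below it a steel collar 28 mm in diameter, 4 mm thick (underside 26 mm below this point), then a shank 10 mm in diameter, 34 mm long, tapered tip. It stands in the stand, collar on the block's top, grip centre 76 mm above the counter. About 80 g; z runs up the pin
- pin_collar (a point): Centre of the underside of the pin's collar; rests on the upper ear when the pin is fully home
- pin_tip (a point): Tip of the pin's shank, 34 mm below the collar's underside
- spare: Bystander: slimmer steel pin with a ball head (24 mm) in the other socket of the stand, its ball's top 66 mm above its own origin (the tip of its shank, 20 mm above the counter). Leave it
- sauce: Bystander: clear squeeze bottle, 56 mm in diameter, 150 mm high, origin at its underside
- bowl: Bystander: steel bowl, 100 mm in diameter, 45 mm high, origin at its underside
- jar: Bystander: amber jar, 60 mm in diameter, 75 mm high, origin at its underside
- cup: Bystander: white cup, 68 mm in diameter, 75 mm high, origin at its underside
- spoon: Bystander: steel spoon lying on the counter, its length along its x
- shaker: Bystander: steel shaker, 44 mm in diameter, 85 mm high, origin at its underside
Not all that is in view belongs to the job. Leave any red or turquoise look-alike of the part that bears pin_grip alone.

How it is judged:
By the outcome, as a careful person would: the job done as asked, in the order asked, and still so for the second after the job is handed in, while the arm keeps its last pose, push and grip.
It also fails if it takes over 54 s, if anything falls off the work surface, if the arm or the gripper's body presses on something with over 40 N, if the wrist force passes 120 N, or if a joint passes its speed limit or range.

## Working session

There is one attempt and no reset: what is moved stays moved. The work goes in short steps, Python scripts to look and compute and a tool call to move; the robot and the scene stay as the last step left them, time stands still between calls to the robot, and variables do not carry over. Pictures are saved under pics/ and viewed, and the job is handed in when it is done.

Besides the shell and the picture viewer there is one more tool, called after "Call:" as name([rows], argument=value, ...), one row to a line, values as JSON. step_arm: Moves the arm, as the interface text tells. Its arguments: {"type":"object","properties":{"moves":{"type":"array","items":{"type":"object","properties":{"gripper":{"type":"number"},"dx":{"type":"number"},"dy":{"type":"number"},"dz":{"type":"number"},"wx":{"type":"number"},"wy":{"type":"number"},"wz":{"type":"number"}}}}},"required":["moves"]}

```bash
mkdir -p pics; ls
python3 - <<'E'
from plant import robot
import cv2
for n in ["scene","side","wrist"]:
    s=robot.state(); im=robot.snapshot(n); cv2.imwrite(f"pics/{n}0.png",im[:,:,::-1])
    print(n,robot.camera_model(n))
print(s, robot.grasp_offset)
E
```

```text
pics
scene {'intrinsics': array([[382.64395033,   0.        , 308.93929278],
       [  0.        , 382.64395033, 202.91510652],
       [  0.        ,   0.        ,   1.        ]]), 'xyz': array([ 1.14624522, -0.26691765,  0.96149212]), 'orientation': array([-2.47908582, -0.00410395,  1.13052487])}
side {'intrinsics': array([[368.62825508,   0.        , 325.44465817],
       [  0.        , 368.62825508, 199.52278358],
       [  0.        ,   0.        ,   1.        ]]), 'xyz': array([0.05651781, 0.61878619, 0.69827023]), 'orientation': array([-2.25528221, -0.00637239, -2.42999694])}
wrist {'intrinsics': array([[275.51479739,   0.        , 314.00694139],
       [  0.        , 275.51479739, 194.6754746 ],
       [  0.        ,   0.        ,   1.        ]]), 'hand_eye': array([[-7.59405428e-04, -9.56635125e-01, -2.91287936e-01,
         7.49843159e-02],
       [ 9.99999622e-01, -8.49941160e-04,  1.84279608e-04,
         1.64303827e-03],
       [-4.23865952e-04, -2.91287686e-01,  9.56635408e-01,
        -1.43921290e-01],
       [ 0.00000000e+00,  0.00000000e+00,  0.00000000e+00,
         1.00000000e+00]])}
{'clock': 0.1, 'qpos': array([ 1.12247895,  0.4266603 ,  0.07384794,  1.60654568, -0.03410455,
        1.11079733, -0.06711065]), 'joint_vel': array([-1.21945535e-03, -1.26719820e-03,  2.41189556e-03, -3.71989442e-03,
       -1.78978628e-05, -2.55021140e-03,  4.17166286e-04]), 'effort': array([ 1.02056202e-02, -9.51523805e+01,  3.77125785e+00, -4.64403713e+01,
        1.95766368e-02,  6.32258132e-03,  1.95698176e-04]), 'tcp_pos': array([ 0.19858405, -0.64474099,  0.2306854 ]), 'eef_rot': array([-3.14044344e+00,  7.40564664e-05,  2.98777646e-01]), 'ft_force': array([ 0.12823826,  0.45230473, -0.69767322]), 'ft_torque': array([-0.00044583, -0.00700268, -0.03554878]), 'grip_width': 0.9975809775698422} 0.0187
```

View pics/scene0.png

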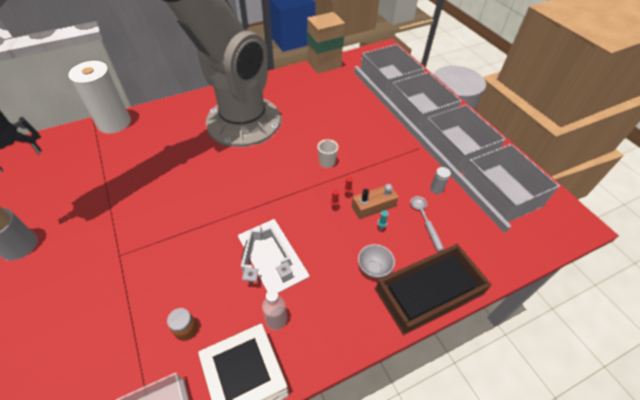

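View pics/side0.png

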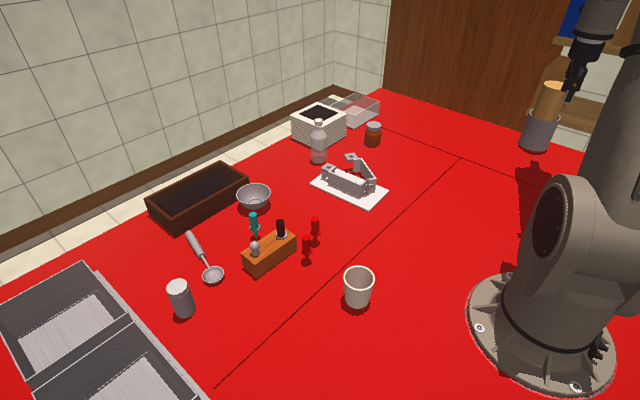

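View pics/wrist0.png

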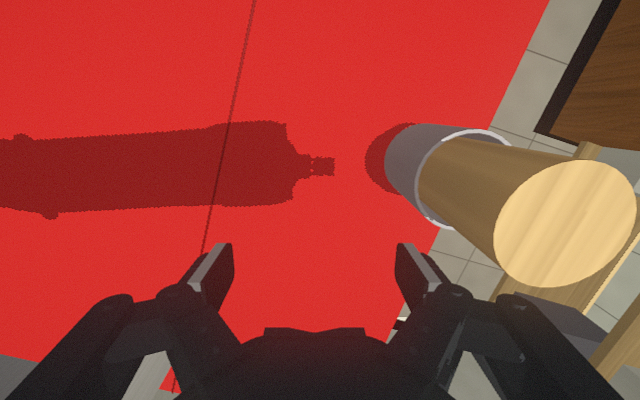

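The scene shows the mould board near (273,256) and the stand near (375,201). Possible pins are black (365,194), red (335,198) and (349,185), turquoise (383,218), and the ball spare (389,188). The black one standing in the wood block fits the description. I'll enlarge to confirm.

Run:
```python
import cv2
a=cv2.imread("pics/scene0.png"); b=cv2.imread("pics/side0.png")
def c(im,x,y,w,h,n,f): cv2.imwrite(n,cv2.resize(im[y:y+h,x:x+w],None,fx=f,fy=f,interpolation=cv2.INTER_CUBIC))
c(a,230,210,90,90,"pics/c1.png",6.5)
c(a,325,165,85,70,"pics/c2.png",8)
c(b,300,140,100,75,"pics/c3.png",8)
c(b,230,205,100,75,"pics/c4.png",8)
```

```text
(no output)
```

View pics/c1.png

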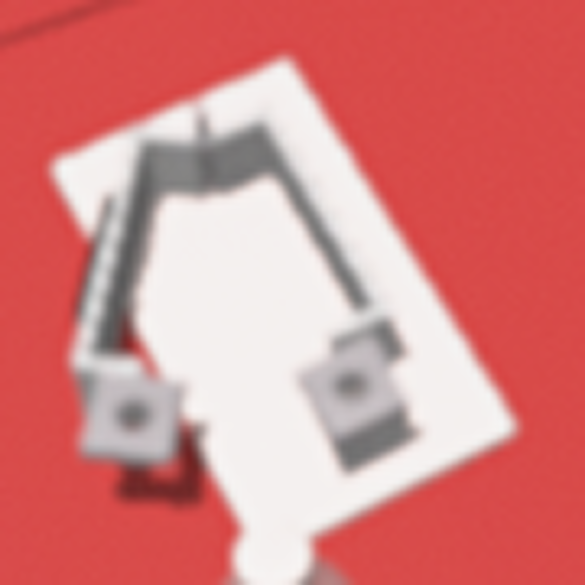

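View pics/c2.png

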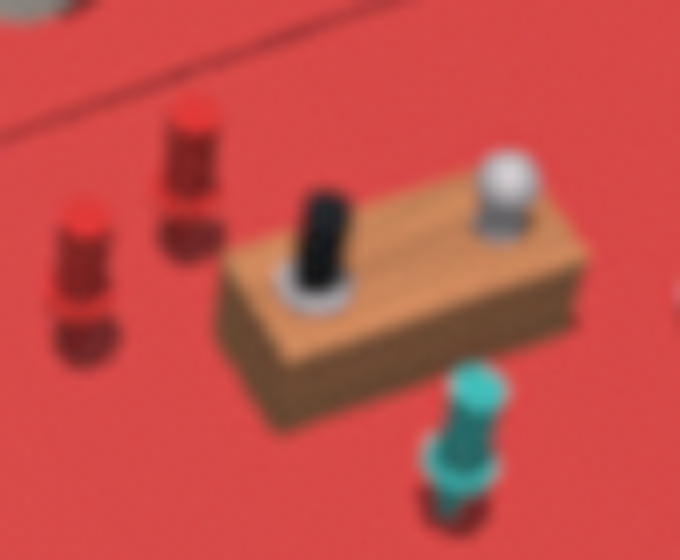

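View pics/c3.png

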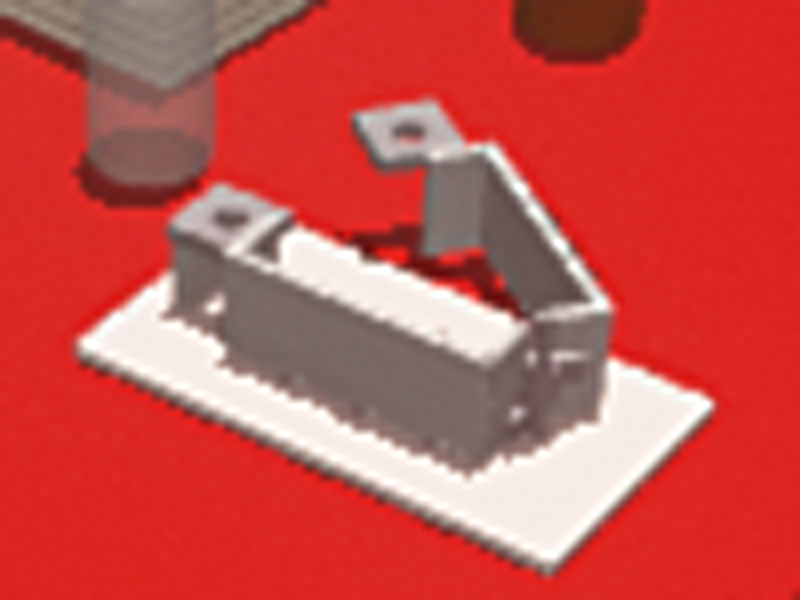

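View pics/c4.png

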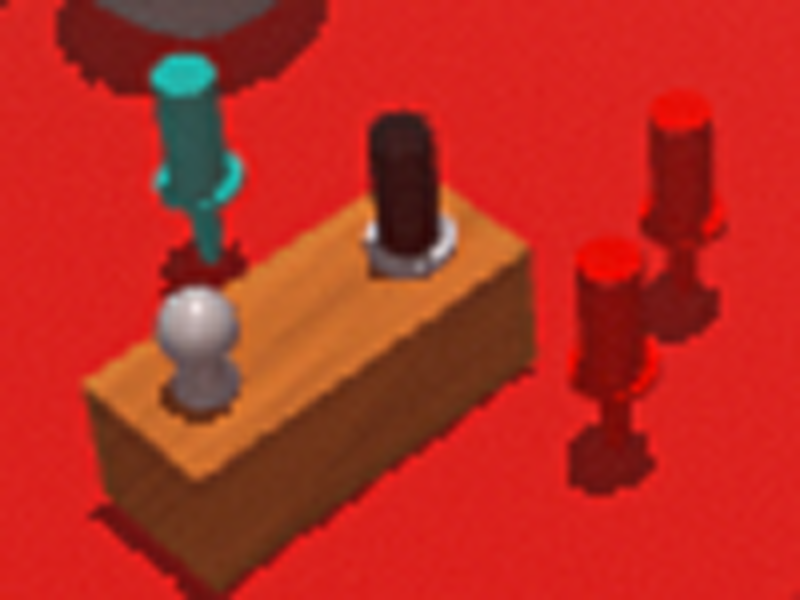

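The crops confirm the black straight-grip pin with a steel collar, in the stand socket farthest from the ball-topped spare. The red and turquoise ones are free-standing look-alikes. Next I'll compute positions.

```bash
cat > h.py <<'E'
import numpy as np
from plant import robot
from scipy.spatial.transform import Rotation as R
def cam(n,s=None):
    m=robot.camera_model(n);K=m["intrinsics"]
    if n=="wrist":
        s=s or robot.state()
        T=np.eye(4);T[:3,:3]=R.from_euler("xyz",s["eef_rot"]).as_matrix();T[:3,3]=s["tcp_pos"]
        T=T@m["hand_eye"]; return K,T[:3,3],T[:3,:3]
    return K,m["xyz"],R.from_euler("xyz",m["orientation"]).as_matrix()
def onz(c,px,z):
    K,p,Rm=c; d=Rm@np.linalg.solve(K,[px[0],px[1],1.]); return p+d*(z-p[2])/d[2]
def proj(c,P):
    K,p,Rm=c; q=K@(Rm.T@(np.asarray(P)-p)); return q[:2]/q[2]
E
python3 - <<'E'
from h import *
np.set_printoptions(precision=4,suppress=True)
S=cam("scene");D=cam("side")
u=lambda o,f,X:((X[0]+.5)/f-.5+o[0],(X[1]+.5)/f-.5+o[1])
for n,X,z in [("bA",(50,165),.008),("bB",(290,57),.008),("bC",(518,428),.008),("UH",(134,415),.056),("LH",(350,385),.0475)]:
    print("scene",n,onz(S,u((230,210),6.5,X),z)[:2])
for n,X,z in [("bC",(80,343),.008),("bB",(550,567),.008),("bA",(713,403),.008),("UH",(409,130),.056),("LH",(232,217),.0475)]:
    print("side",n,onz(D,u((300,140),8,X),z)[:2])
for n,X,z in [("grip",(326,197),.098),("collar",(314,285),.054),("red1",(86,215),.1),("red2",(195,110),.1),("turq",(478,385),.1),("spare",(508,182),.074),("standtop l",(225,252),.05),("bot",(292,362),.05),("r",(588,250),.05)]:
    print("scene",n,onz(S,u((325,165),8,X),z)[:2])
for n,X,z in [("grip",(403,122),.098),("collar",(410,242),.054),("red2?",(681,110),.098),("red1",(610,260),.098),("turq",(184,75),.098),("spare",(198,318),.074),("st",(530,245),.05),("st",(200,480),.05),("st",(85,382),.05)]:
    print("side",n,onz(D,u((230,205),8,X),z)[:2])
print(onz(S,(274,300),.15)[:2],"sauce top")
E
```

```text
scene bA [ 0.4941 -0.1902]
scene bB [ 0.4842 -0.0683]
scene bC [ 0.7044 -0.0535]
scene UH [ 0.6557 -0.202 ]
scene LH [ 0.6758 -0.1165]
side bC [ 0.6984 -0.056 ]
side bB [ 0.481  -0.0681]
side bA [ 0.4901 -0.1875]
side UH [ 0.6518 -0.2025]
side LH [ 0.6731 -0.1175]
scene grip [0.5623 0.1958]
scene collar [0.5682 0.1931]
scene red1 [0.5339 0.1107]
scene red2 [0.5058 0.1717]
scene turq [0.6606 0.1993]
scene spare [0.5689 0.2752]
scene standtop l [0.5372 0.1724]
scene bot [0.5939 0.1692]
scene r [0.5953 0.2991]
side grip [0.566  0.1901]
side collar [0.5619 0.1954]
side red2? [0.5065 0.131 ]
side red1 [0.479  0.1918]
side turq [0.6319 0.2194]
side spare [0.5699 0.2708]
side st [0.536  0.1692]
side st [0.5405 0.299 ]
side st [0.5948 0.2965]
[ 0.7918 -0.1829] sauce top
```

Run:
```python
from h import *
import cv2
np.set_printoptions(precision=4,suppress=True)
S=cam("scene");D=cam("side")
u=lambda o,f,X:((X[0]+.5)/f-.5+o[0],(X[1]+.5)/f-.5+o[1])
def tri(a,b):
    A=[];B=[]
    for (K,p,Rm),px in((S,a),(D,b)):
        d=Rm@np.linalg.solve(K,[*px,1.]);d/=np.linalg.norm(d);M=np.eye(3)-np.outer(d,d);A.append(M);B.append(M@p)
    return np.linalg.lstsq(np.vstack(A),np.hstack(B),rcond=None)[0]
s=lambda X:u((325,165),8,X); d=lambda X:u((230,205),8,X)
s1=lambda X:u((230,210),6.5,X); d1=lambda X:u((300,140),8,X)
for n,a,b in[("grip",(326,197),(403,122)),("redA",(86,215),(681,110)),("redB",(195,110),(610,260)),("redA/B swap",(86,215),(610,260)),("turq",(478,385),(184,75)),("spare",(508,182),(198,318))]: print(n,tri(s(a),d(b)))
print("UH",tri(s1((134,415)),d1((409,130))),"LH",tri(s1((350,385)),d1((232,217))))
print("sauce",tri((271,296),(319,122)))
print("cup",tri((328,145),(360,272)),"jar",tri((180,316),(373,126)))
```

```text
grip [0.5638 0.1932 0.1013]
redA [0.5197 0.1182 0.0812]
redB [0.4913 0.1806 0.0813]
redA/B swap [0.5067 0.1439 0.0477]
turq [0.6492 0.2088 0.0808]
spare [0.5693 0.2729 0.0759]
UH [ 0.6537 -0.2029  0.0545] LH [ 0.6744 -0.1172  0.0467]
sauce [ 0.7746 -0.1855  0.1403]
cup [0.3328 0.1859 0.0842] jar [ 0.6994 -0.3936  0.0703]
```

Call:
step_arm([
  {"wz":0.117,"gripper":-1},
  {"wz":0.117,"gripper":-1},
  {"dx":0.72,"dy":-0.63,"dz":0.05,"gripper":-1},
  {"dx":0.72,"dy":-0.63,"dz":0.05,"gripper":-1},
  {"dx":0.72,"dy":-0.63,"dz":0.05,"gripper":-1},
  {"dx":0.72,"dy":-0.63,"dz":0.05,"gripper":-1},
  {"dx":0.72,"dy":-0.63,"dz":0.05,"gripper":-1},
  {"dx":0.72,"dy":-0.63,"dz":0.05,"gripper":-1},
  {"dx":0.72,"dy":-0.63,"dz":0.05,"gripper":-1},
  {"dx":0.72,"dy":-0.63,"dz":0.05,"gripper":-1},
])

```text
invalid input at $.moves[0]: expected keys gripper, dx, dy, dz, wx, wy, wz
```

Call:
step_arm([
  {"dx":0.72,"dy":-0.63,"dz":0.05,"gripper":-1},
  {"dx":0.72,"dy":-0.63,"dz":0.05,"gripper":-1},
  {"dx":0.72,"dy":-0.63,"dz":0.05,"gripper":-1},
  {"dx":0.72,"dy":-0.63,"dz":0.05,"gripper":-1},
  {"dx":0.72,"dy":-0.63,"dz":0.05,"gripper":-1},
  {"dx":0.72,"dy":-0.63,"dz":0.05,"gripper":-1},
  {"dx":0.72,"dy":-0.63,"dz":0.05,"gripper":-1},
  {"dx":0.72,"dy":-0.63,"dz":0.05,"gripper":-1},
  {"dx":0.72,"dy":-0.63,"dz":0.05,"gripper":-1},
  {"dx":0.72,"dy":-0.63,"dz":0.05,"gripper":-1},
])

```text
invalid input at $.moves[0]: expected keys gripper, dx, dy, dz, wx, wy, wz
```

Call:
step_arm([
  {"dx":0,"gripper":-1},
  {"dx":0,"gripper":-1},
])

```text
invalid input at $.moves[0]: expected keys gripper, dx, dy, dz, wx, wy, wz
```

All seven keys are needed in every row.

Call:
step_arm([
  {"gripper":-1,"dx":0,"dy":0,"dz":0,"wx":0,"wy":0,"wz":0.117},
  {"gripper":-1,"dx":0,"dy":0,"dz":0,"wx":0,"wy":0,"wz":0.117},
  {"gripper":-1,"dx":0.72,"dy":-0.63,"dz":0.05,"wx":0,"wy":0,"wz":0},
  {"gripper":-1,"dx":0.72,"dy":-0.63,"dz":0.05,"wx":0,"wy":0,"wz":0},
  {"gripper":-1,"dx":0.72,"dy":-0.63,"dz":0.05,"wx":0,"wy":0,"wz":0},
  {"gripper":-1,"dx":0.72,"dy":-0.63,"dz":0.05,"wx":0,"wy":0,"wz":0},
  {"gripper":-1,"dx":0.72,"dy":-0.63,"dz":0.05,"wx":0,"wy":0,"wz":0},
  {"gripper":-1,"dx":0.72,"dy":-0.63,"dz":0.05,"wx":0,"wy":0,"wz":0},
  {"gripper":-1,"dx":0.72,"dy":-0.63,"dz":0.05,"wx":0,"wy":0,"wz":0},
  {"gripper":-1,"dx":0.72,"dy":-0.63,"dz":0.05,"wx":0,"wy":0,"wz":0},
])

```text
clock: 0.98
tcp_pos: [0.3621, -0.4818, 0.2191]
eef_rot: [-3.141, 0.0, 0.065]
ft_force: [-0.0, -0.8, -0.3]
grip_width: -0.001
```

Call:
step_arm([
  {"gripper":-1,"dx":0.72,"dy":-0.63,"dz":0.05,"wx":0,"wy":0,"wz":0},
  {"gripper":-1,"dx":0.72,"dy":-0.63,"dz":0.05,"wx":0,"wy":0,"wz":0},
  {"gripper":-1,"dx":0.72,"dy":-0.63,"dz":0.05,"wx":0,"wy":0,"wz":0},
  {"gripper":-1,"dx":0.72,"dy":-0.63,"dz":0.05,"wx":0,"wy":0,"wz":0},
  {"gripper":-1,"dx":0.72,"dy":-0.63,"dz":0.05,"wx":0,"wy":0,"wz":0},
  {"gripper":-1,"dx":0.72,"dy":-0.63,"dz":0.05,"wx":0,"wy":0,"wz":0},
  {"gripper":-1,"dx":0.72,"dy":-0.63,"dz":0.05,"wx":0,"wy":0,"wz":0},
  {"gripper":-1,"dx":0.72,"dy":-0.63,"dz":0.05,"wx":0,"wy":0,"wz":0},
  {"gripper":-1,"dx":0.72,"dy":-0.63,"dz":0.05,"wx":0,"wy":0,"wz":0},
  {"gripper":-1,"dx":0.72,"dy":-0.63,"dz":0.05,"wx":0,"wy":0,"wz":0},
])

```text
clock: 1.82
tcp_pos: [0.5654, -0.2792, 0.2041]
eef_rot: [-3.141, 0.0, 0.065]
ft_force: [0.8, 0.5, 0.2]
grip_width: 0.0
```

Call:
step_arm([
  {"gripper":-1,"dx":0.6,"dy":-0.6,"dz":0,"wx":0,"wy":0,"wz":0},
  {"gripper":-1,"dx":0.6,"dy":-0.6,"dz":0,"wx":0,"wy":0,"wz":0},
  {"gripper":-1,"dx":0,"dy":0,"dz":0,"wx":0,"wy":0,"wz":0},
  {"gripper":-1,"dx":0,"dy":0,"dz":0,"wx":0,"wy":0,"wz":0},
])

```text
clock: 2.15
tcp_pos: [0.5989, -0.2405, 0.2039]
eef_rot: [-3.141, 0.0, 0.067]
ft_force: [-0.0, -0.4, 0.7]
grip_width: -0.0
```

Run:
```python
from h import *
import cv2
s=robot.state(); im=robot.snapshot("wrist"); cv2.imwrite("pics/w1.png",im[:,:,::-1]); print(s["tcp_pos"],s["eef_rot"],s["qpos"],s["clock"])
```

```text
[ 0.59893927 -0.24051179  0.20386703] [-3.14086162e+00  4.25856995e-04  6.74716257e-02] [ 0.34667118  0.40481415 -0.08435641  1.69653136  0.03779592  1.04248996
 -1.25330033] 2.15
```

View pics/w1.png

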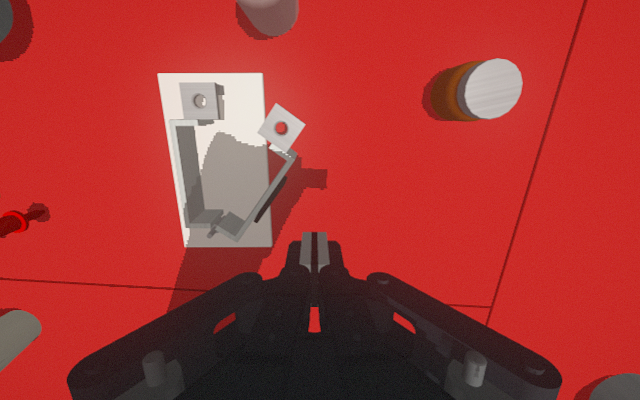

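The wrist view shows the lower hole at (200,101), the upper hole at (281,128), and board corners at (158,73), (263,73), (272,247) and (184,247).

Run:
```python
from h import *
np.set_printoptions(precision=4,suppress=True)
W=cam("wrist")
for n,p,z in[("LH",(200,100.5),.0475),("UH",(281,128),.056),("b1",(158,73),.008),("b2",(263,73),.008),("b3",(272,247),.008),("b4",(184,247),.008)]: print(n,onz(W,p,z)[:2])
print(proj(W,robot.state()["tcp_pos"]))
```

```text
LH [ 0.6758 -0.1206]
UH [ 0.6542 -0.2057]
b1 [ 0.7028 -0.0591]
b2 [ 0.7105 -0.1781]
b3 [ 0.4916 -0.1928]
b4 [ 0.4838 -0.0726]
[311.4946 246.7539]
```

Call:
step_arm([
  {"gripper":-1,"dx":0,"dy":0.5,"dz":0.8,"wx":0,"wy":0,"wz":0},
  {"gripper":-1,"dx":0,"dy":0,"dz":0.9,"wx":0,"wy":0,"wz":0},
  {"gripper":-1,"dx":0,"dy":0,"dz":0.9,"wx":0,"wy":0,"wz":0},
  {"gripper":-1,"dx":0,"dy":0,"dz":0.9,"wx":0,"wy":0,"wz":0},
  {"gripper":-1,"dx":0,"dy":0,"dz":0.9,"wx":0,"wy":0,"wz":0},
  {"gripper":-1,"dx":0,"dy":0,"dz":0.9,"wx":0,"wy":0,"wz":0},
  {"gripper":-1,"dx":0,"dy":0,"dz":0.7,"wx":0,"wy":0,"wz":0},
  {"gripper":-1,"dx":0,"dy":0,"dz":0,"wx":0,"wy":0,"wz":0},
])

```text
clock: 2.87
tcp_pos: [0.5958, -0.2576, 0.0201]
eef_rot: [-3.14, 0.006, 0.063]
ft_force: [-0.9, 0.5, 0.1]
grip_width: 0.0
```

Call:
step_arm([
  {"gripper":-1,"dx":0.17,"dy":-0.25,"dz":0,"wx":0,"wy":0,"wz":0},
  {"gripper":-1,"dx":0.17,"dy":-0.25,"dz":0,"wx":0,"wy":0,"wz":0},
  {"gripper":-1,"dx":0.17,"dy":-0.25,"dz":0,"wx":0,"wy":0,"wz":0},
  {"gripper":-1,"dx":0.17,"dy":-0.25,"dz":0,"wx":0,"wy":0,"wz":0},
  {"gripper":-1,"dx":0.17,"dy":-0.25,"dz":0,"wx":0,"wy":0,"wz":0},
  {"gripper":-1,"dx":0.17,"dy":-0.25,"dz":0,"wx":0,"wy":0,"wz":0},
])

```text
clock: 3.37
tcp_pos: [0.6279, -0.2092, 0.0252]
eef_rot: [3.141, -0.001, 0.065]
ft_force: [0.1, -0.8, 0.8]
grip_width: -0.006
```

Call:
step_arm([
  {"gripper":-1,"dx":0.13,"dy":-0.22,"dz":0,"wx":0,"wy":0,"wz":0},
  {"gripper":-1,"dx":0.13,"dy":-0.22,"dz":0,"wx":0,"wy":0,"wz":0},
  {"gripper":-1,"dx":0.13,"dy":-0.22,"dz":0,"wx":0,"wy":0,"wz":0},
  {"gripper":-1,"dx":0.13,"dy":-0.22,"dz":0,"wx":0,"wy":0,"wz":0},
  {"gripper":-1,"dx":0.13,"dy":-0.15,"dz":0,"wx":0,"wy":0,"wz":0},
  {"gripper":-1,"dx":0,"dy":-0.05,"dz":0,"wx":0,"wy":0,"wz":0},
])

```text
clock: 3.87
tcp_pos: [0.645, -0.1753, 0.0242]
eef_rot: [-3.141, -0.0, 0.066]
ft_force: [0.2, -1.1, 0.0]
grip_width: -0.002
```

Run:
```python
from h import *
import cv2
s=robot.state(); im=robot.snapshot("wrist"); cv2.imwrite("pics/w2.png",im[:,:,::-1]); print(s["tcp_pos"],s["eef_rot"],s["ft_force"],s["clock"])
```

```text
[ 0.64495747 -0.17527514  0.02423026] [-3.14110375e+00 -2.72896496e-04  6.59340073e-02] [ 0.2470635  -1.05063082  0.02772124] 3.8667
```

View pics/w2.png

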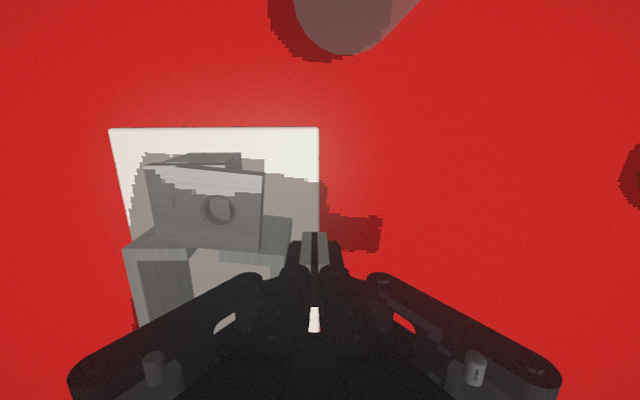

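The ears now overlap, with the hole at (220,208), and the gate has a few degrees left. I'll keep pushing gently.

Call:
step_arm([
  {"gripper":-1,"dx":0,"dy":-0.07,"dz":0,"wx":0,"wy":0,"wz":0},
  {"gripper":-1,"dx":0,"dy":-0.07,"dz":0,"wx":0,"wy":0,"wz":0},
  {"gripper":-1,"dx":0,"dy":-0.07,"dz":0,"wx":0,"wy":0,"wz":0},
  {"gripper":-1,"dx":0,"dy":-0.04,"dz":0,"wx":0,"wy":0,"wz":0},
])

```text
clock: 4.25
tcp_pos: [0.6436, -0.1692, 0.0244]
eef_rot: [-3.142, -0.0, 0.064]
ft_force: [0.6, -1.1, -0.5]
grip_width: -0.001
```

Call:
step_arm([
  {"gripper":-1,"dx":0,"dy":-0.04,"dz":0,"wx":0,"wy":0,"wz":0},
  {"gripper":-1,"dx":0,"dy":-0.04,"dz":0,"wx":0,"wy":0,"wz":0},
])

```text
clock: 4.42
tcp_pos: [0.6435, -0.1668, 0.0244]
eef_rot: [-3.142, -0.0, 0.065]
ft_force: [0.8, -1.5, -0.3]
grip_width: -0.001
```

Call:
step_arm([
  {"gripper":-1,"dx":0,"dy":-0.04,"dz":0,"wx":0,"wy":0,"wz":0},
  {"gripper":-1,"dx":0,"dy":-0.04,"dz":0,"wx":0,"wy":0,"wz":0},
  {"gripper":-1,"dx":0,"dy":-0.04,"dz":0,"wx":0,"wy":0,"wz":0},
])

```text
clock: 4.67
tcp_pos: [0.6433, -0.1631, 0.0243]
eef_rot: [-3.142, -0.0, 0.065]
ft_force: [0.5, -0.2, -0.2]
grip_width: -0.0
```

Call:
step_arm([
  {"gripper":-1,"dx":0,"dy":-0.03,"dz":0,"wx":0,"wy":0,"wz":0},
  {"gripper":-1,"dx":0,"dy":0,"dz":0,"wx":0,"wy":0,"wz":0},
])

```text
clock: 4.83
tcp_pos: [0.6433, -0.1624, 0.0244]
eef_rot: [3.141, -0.0, 0.065]
ft_force: [0.9, -1.8, -0.0]
grip_width: 0.0
```

Call:
step_arm([
  {"gripper":-1,"dx":0,"dy":-0.04,"dz":0,"wx":0,"wy":0,"wz":0},
  {"gripper":-1,"dx":0,"dy":-0.03,"dz":0,"wx":0,"wy":0,"wz":0},
])

```text
clock: 5.0
tcp_pos: [0.6433, -0.1621, 0.0245]
eef_rot: [3.14, -0.001, 0.064]
ft_force: [3.0, -13.8, -2.2]
grip_width: -0.001
```

Run:
```python
from h import *
import cv2
s=robot.state(); im=robot.snapshot("wrist"); cv2.imwrite("pics/w3.png",im[:,:,::-1]); print(s["tcp_pos"],s["eef_rot"],s["ft_force"],s["clock"])
```

```text
[ 0.64327705 -0.16212102  0.02445391] [ 3.13964173e+00 -6.18960764e-04  6.35071604e-02] [  2.97995735 -13.8275527   -2.19124657] 5.0
```

View pics/w3.png

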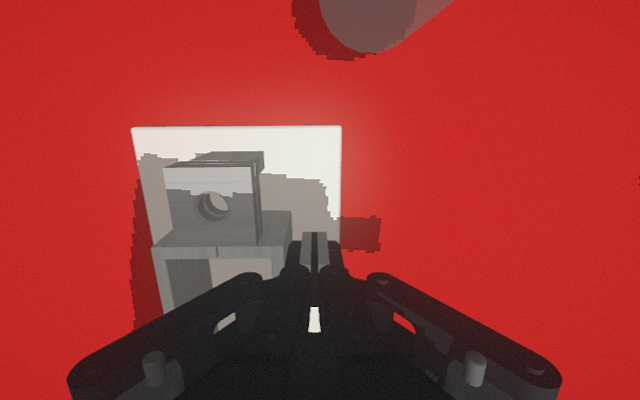

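The push peaked at 14 N at the stop. The gate is shut and the hole at (213,206) looks clear through. I'll retreat upward and look straight over the holes.

Call:
step_arm([
  {"gripper":-1,"dx":0,"dy":0.4,"dz":0,"wx":0,"wy":0,"wz":0},
  {"gripper":-1,"dx":0,"dy":0,"dz":-0.8,"wx":0,"wy":0,"wz":0},
  {"gripper":-1,"dx":0,"dy":0,"dz":-0.95,"wx":0,"wy":0,"wz":0},
  {"gripper":-1,"dx":0,"dy":0,"dz":-0.95,"wx":0,"wy":0,"wz":0},
  {"gripper":-0.2,"dx":0,"dy":0,"dz":-0.95,"wx":0,"wy":0,"wz":0},
  {"gripper":-0.2,"dx":0.4,"dy":-0.57,"dz":-0.8,"wx":0,"wy":0,"wz":0},
  {"gripper":-0.2,"dx":0.4,"dy":-0.57,"dz":-0.8,"wx":0,"wy":0,"wz":0},
  {"gripper":-0.2,"dx":0.4,"dy":-0.57,"dz":-0.8,"wx":0,"wy":0,"wz":0},
  {"gripper":-0.2,"dx":0,"dy":0,"dz":0,"wx":0,"wy":0,"wz":0},
  {"gripper":-0.2,"dx":0,"dy":0,"dz":0,"wx":0,"wy":0,"wz":0},
])

```text
clock: 5.88
tcp_pos: [0.6775, -0.1176, 0.2072]
eef_rot: [-3.141, -0.002, 0.067]
ft_force: [0.2, -1.2, -0.6]
grip_width: 0.401
```

```bash
cat > look.py <<'E'
import sys,cv2
from h import *
n,x,y,w,h,f=sys.argv[1],*map(int,sys.argv[2:7])
c=sys.argv[7] if len(sys.argv)>7 else "wrist"
s=robot.state(); im=robot.snapshot(c)[:,:,::-1]; cv2.imwrite(f"pics/{n}_full.png",im)
cv2.imwrite(f"pics/{n}.png",cv2.resize(im[y:y+h,x:x+w],None,fx=f,fy=f,interpolation=cv2.INTER_CUBIC))
import json; json.dump({k:list(map(float,s[k])) for k in("tcp_pos","eef_rot")},open(f"pics/{n}.json","w"))
print(s["tcp_pos"],s["eef_rot"],s["ft_force"],s["grip_width"],s["clock"])
E
python3 look.py w4 240 100 160 120 5
```

```text
[ 0.67753984 -0.11755942  0.20718874] [-3.14131248e+00 -2.38390633e-03  6.68079571e-02] [ 0.20192144 -1.15965319 -0.64032062] 0.4010409496366744 5.8833
```

View pics/w4.png

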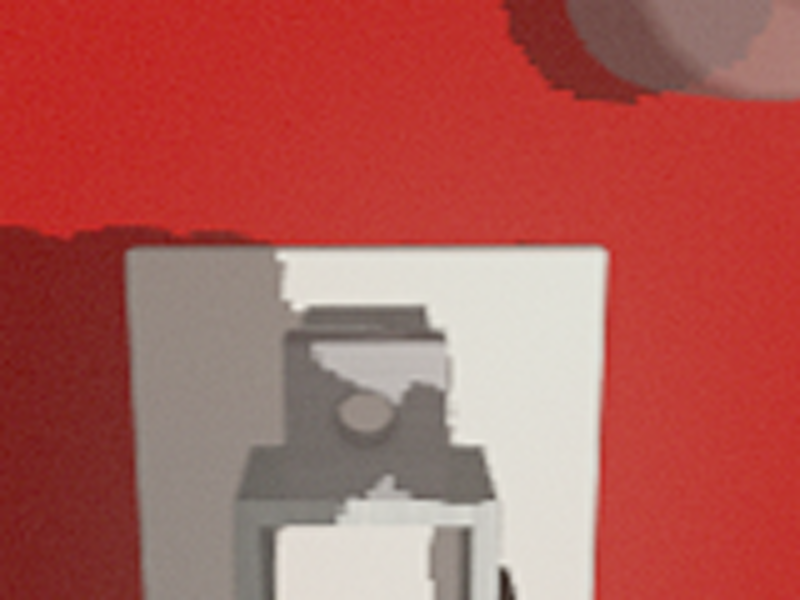

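View pics/w4_full.png

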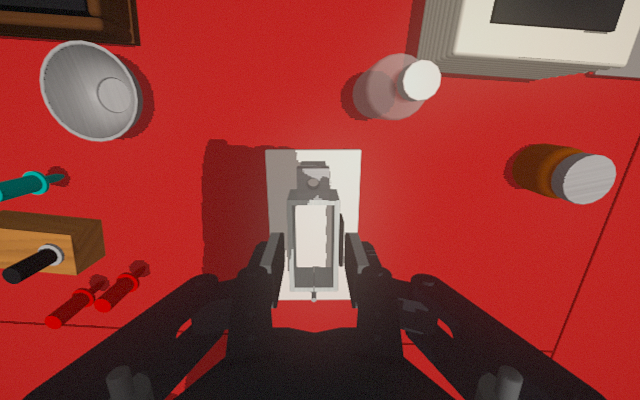

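```bash
cat >> h.py <<'E'
import json
def saved(n):
    d=json.load(open(f"pics/{n}.json")); return cam("wrist",{k:np.array(v) for k,v in d.items()})
def toworldtool(n,P):
    d=json.load(open(f"pics/{n}.json")); return R.from_euler("xyz",d["eef_rot"]).inv().apply(np.asarray(P)-d["tcp_pos"])
E
python3 - <<'E'
from h import *
np.set_printoptions(precision=4,suppress=True)
W=saved("w4")
P=lambda X:(240+(X[0]+.5)/5-.5,100+(X[1]+.5)/5-.5)
for X,z in[((366,417),.056),((285,332),.056),((448,332),.056),((238,500),.056),((495,500),.056),((126,247),.008),((609,247),.008)]:
    p=onz(W,P(X),z);print(p[:2],toworldtool("w4",p)*1e3)
E
python3 - <<'E'
import cv2
im=cv2.imread("pics/w4_full.png")
cv2.imwrite("pics/w4b.png",cv2.resize(cv2.convertScaleAbs(im[155:210,280:345],alpha=1.4),None,fx=12,fy=10.9,interpolation=cv2.INTER_CUBIC))
E
```

```text
[ 0.6769 -0.1177] [ -0.9907   0.1589 151.1868]
[ 0.6947 -0.0989] [ 18.0533 -17.3864 151.2371]
[ 0.6971 -0.1342] [ 18.0266  17.9983 151.2271]
[ 0.6558 -0.0902] [-20.2396 -28.6952 151.149 ]
[ 0.6596 -0.1479] [-20.283   29.1598 151.1327]
[ 0.7041 -0.0561] [ 30.1085 -59.4625 199.2777]
[ 0.712  -0.1756] [ 30.018  60.271 199.244]
```

View pics/w4b.png

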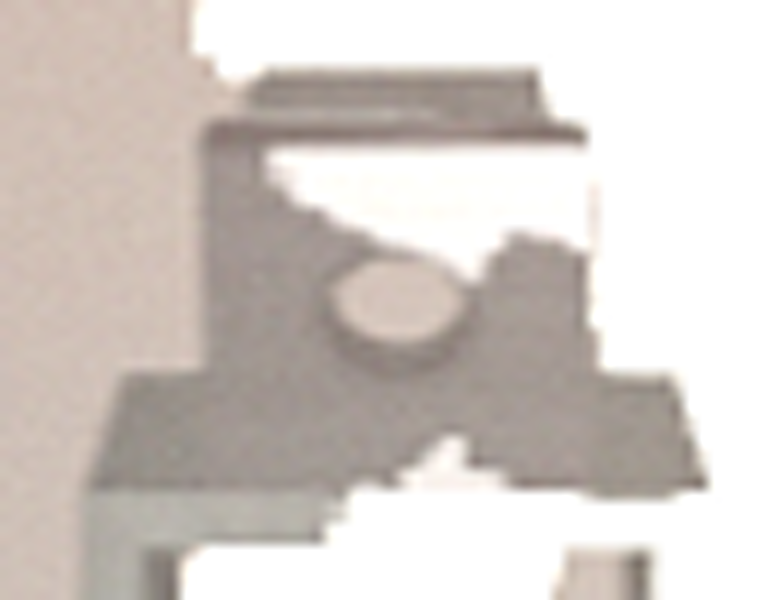

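The hole is centred at about (312.8,183.5), a tool offset of about (-1.2,+0.2) mm. The mould is symmetric on its board, so it's shut. Next I move over the black pin.

Call:
step_arm([
  {"gripper":0.3,"dx":-0.22,"dy":-0.75,"dz":-0.14,"wx":0,"wy":0,"wz":0},
  {"gripper":0.3,"dx":-0.22,"dy":-0.75,"dz":-0.14,"wx":0,"wy":0,"wz":0},
  {"gripper":0.3,"dx":-0.22,"dy":-0.75,"dz":-0.14,"wx":0,"wy":0,"wz":0},
  {"gripper":0.3,"dx":-0.22,"dy":-0.75,"dz":-0.14,"wx":0,"wy":0,"wz":0},
  {"gripper":0.3,"dx":-0.22,"dy":-0.75,"dz":-0.14,"wx":0,"wy":0,"wz":0},
  {"gripper":0.3,"dx":-0.22,"dy":-0.75,"dz":-0.14,"wx":0,"wy":0,"wz":0},
  {"gripper":0.3,"dx":-0.22,"dy":-0.75,"dz":-0.14,"wx":0,"wy":0,"wz":0},
  {"gripper":0.3,"dx":-0.22,"dy":-0.75,"dz":-0.14,"wx":0,"wy":0,"wz":0},
  {"gripper":0.3,"dx":-0.22,"dy":-0.75,"dz":-0.14,"wx":0,"wy":0,"wz":0},
  {"gripper":0.3,"dx":-0.22,"dy":-0.75,"dz":-0.11,"wx":0,"wy":0,"wz":0},
])

```text
clock: 6.77
tcp_pos: [0.5951, 0.1011, 0.246]
eef_rot: [3.141, 0.002, 0.063]
ft_force: [0.7, 0.4, 0.5]
grip_width: 0.651
```

Call:
step_arm([
  {"gripper":0.3,"dx":-0.22,"dy":-0.75,"dz":0,"wx":0,"wy":0,"wz":0},
  {"gripper":0.3,"dx":-0.22,"dy":-0.75,"dz":0,"wx":0,"wy":0,"wz":0},
  {"gripper":0.3,"dx":-0.22,"dy":-0.75,"dz":0,"wx":0,"wy":0,"wz":0},
  {"gripper":0.3,"dx":-0.22,"dy":-0.75,"dz":0,"wx":0,"wy":0,"wz":0},
  {"gripper":0.3,"dx":0,"dy":0,"dz":0,"wx":0,"wy":0,"wz":0},
  {"gripper":0.3,"dx":0,"dy":0,"dz":0,"wx":0,"wy":0,"wz":0},
])

```text
clock: 7.27
tcp_pos: [0.5631, 0.1897, 0.2458]
eef_rot: [3.141, 0.002, 0.066]
ft_force: [-0.4, -0.8, -0.2]
grip_width: 0.648
```

```bash
python3 look.py w5 240 100 160 120 5
```

```text
[0.56314619 0.18968412 0.24583583] [3.14116100e+00 1.86407715e-03 6.59415339e-02] [-0.37255125 -0.75804411 -0.19106627] 0.6483504691192068 7.2667
```

View pics/w5.png

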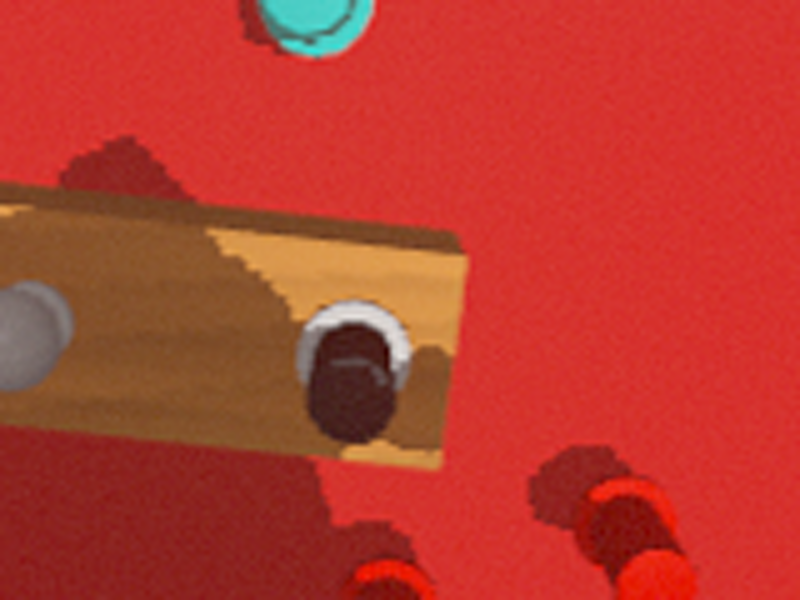

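View pics/w5_full.png

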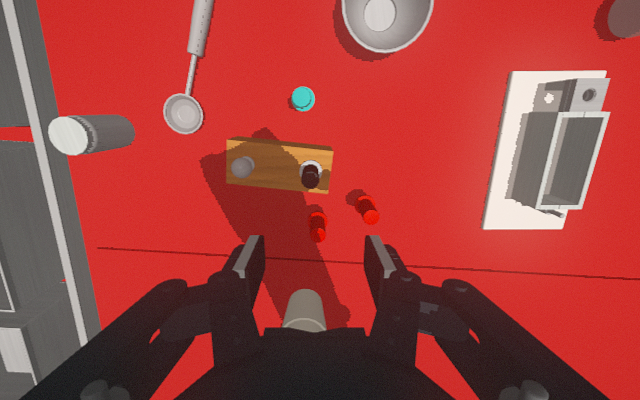

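The pin top is at crop (352,400) and the collar at (354,354), which in full-frame pixels is about (310,180) and (310,171). The ball spare sits to its left and the red look-alikes lie below right.

Run:
```python
from h import *
np.set_printoptions(precision=4,suppress=True)
W=saved("w5")
P=lambda X:(240+(X[0]+.5)/5-.5,100+(X[1]+.5)/5-.5)
for X,z in[((352,400),.098),((354,355),.054),((310,60),.054)]:
    p=onz(W,P(X),z);print(p[:2],toworldtool("w5",p)*1e3)
for px in[(317,232),(371,216)]:
    p=onz(W,px,.082);print(p[:2],toworldtool("w5",p)*1e3)
```

```text
[0.5664 0.1927] [  3.7003  -2.867  147.828 ]
[0.567  0.1928] [  4.3764  -2.9685 191.8267]
[0.6363 0.2074] [ 74.4756 -12.9092 191.6918]
[0.4974 0.1802] [-65.9091   5.0932 163.9612]
[0.5224 0.1171] [-45.0918  69.644  163.9502]
```

Call:
step_arm([
  {"gripper":0.3,"dx":0.13,"dy":-0.1,"dz":0.6,"wx":0,"wy":0,"wz":0},
  {"gripper":0.3,"dx":0,"dy":0,"dz":0.9,"wx":0,"wy":0,"wz":0},
  {"gripper":0.3,"dx":0,"dy":0,"dz":0.9,"wx":0,"wy":0,"wz":0},
  {"gripper":0.3,"dx":0,"dy":0,"dz":0.9,"wx":0,"wy":0,"wz":0},
  {"gripper":0.3,"dx":0,"dy":0,"dz":0.7,"wx":0,"wy":0,"wz":0},
  {"gripper":0.3,"dx":0,"dy":0,"dz":0,"wx":0,"wy":0,"wz":0},
])

```text
clock: 7.82
tcp_pos: [0.5657, 0.19, 0.1223]
eef_rot: [3.139, 0.007, 0.063]
ft_force: [-0.5, -0.6, 0.2]
grip_width: 0.651
```

```bash
python3 look.py w6 240 100 160 120 5
```

```text
[0.56569803 0.19000052 0.12234513] [3.13893143 0.0065124  0.06268636] [-0.46525796 -0.60673962  0.15452203] 0.6510307354797585 7.8167
```

View pics/w6_full.png

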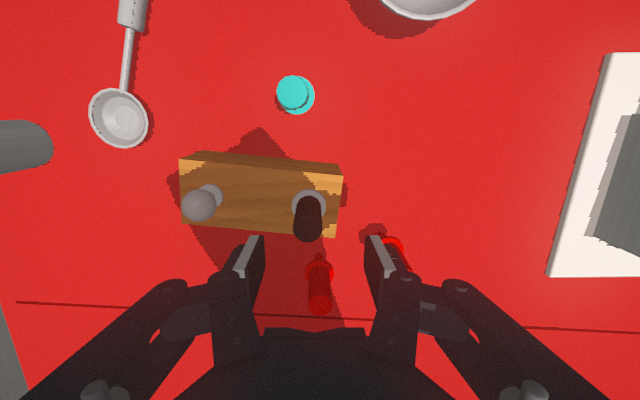

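Call:
step_arm([
  {"gripper":0.3,"dx":0.03,"dy":-0.1,"dz":0.6,"wx":0,"wy":0,"wz":0},
  {"gripper":0.3,"dx":0,"dy":0,"dz":0.7,"wx":0,"wy":0,"wz":0},
  {"gripper":0.3,"dx":0,"dy":0,"dz":0.6,"wx":0,"wy":0,"wz":0},
  {"gripper":0.3,"dx":0,"dy":0,"dz":0,"wx":0,"wy":0,"wz":0},
  {"gripper":0.3,"dx":0,"dy":0,"dz":0,"wx":0,"wy":0,"wz":0},
])

```text
clock: 8.28
tcp_pos: [0.5688, 0.1954, 0.0708]
eef_rot: [3.141, 0.0, 0.064]
ft_force: [0.1, -0.2, 0.7]
grip_width: 0.646
```

```bash
python3 look.py w7 220 170 200 130 4
```

```text
[0.56879547 0.19539573 0.07078207] [3.14134999e+00 1.46872350e-04 6.38521349e-02] [ 0.14182417 -0.21143833  0.71977744] 0.6458135350108795 8.2833
```

View pics/w7.png

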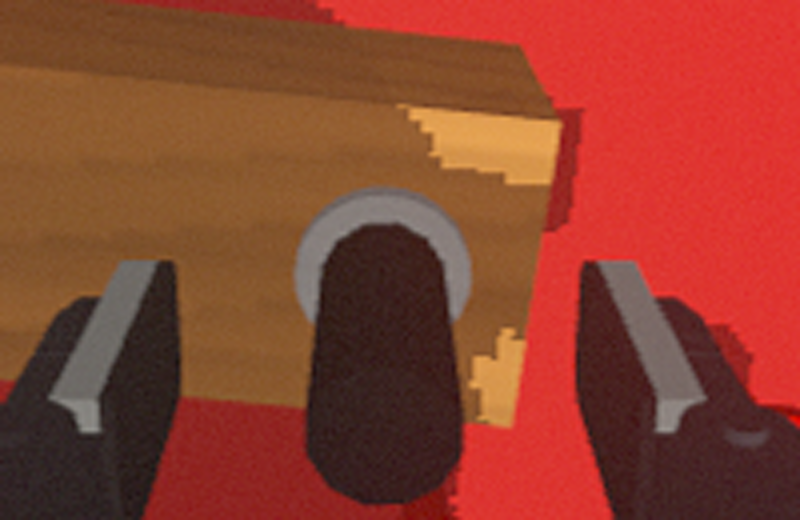

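Centred between the jaws. The pin is at crop x≈384, with the finger mid at 378. I'll lower slightly and close.

Call:
step_arm([
  {"gripper":0.3,"dx":-0.06,"dy":0.03,"dz":0.26,"wx":0,"wy":0,"wz":0},
  {"gripper":0.3,"dx":0,"dy":0,"dz":0,"wx":0,"wy":0,"wz":0},
  {"gripper":-1,"dx":0,"dy":0,"dz":0,"wx":0,"wy":0,"wz":0},
  {"gripper":-1,"dx":0,"dy":0,"dz":0,"wx":0,"wy":0,"wz":0},
  {"gripper":-1,"dx":0,"dy":0,"dz":0,"wx":0,"wy":0,"wz":0},
  {"gripper":-1,"dx":0,"dy":0,"dz":0,"wx":0,"wy":0,"wz":0},
  {"gripper":-1,"dx":0,"dy":0,"dz":0,"wx":0,"wy":0,"wz":0},
])

```text
clock: 8.92
tcp_pos: [0.5668, 0.1952, 0.0627]
eef_rot: [-3.141, -0.001, 0.065]
ft_force: [-2.0, -1.0, 5.1]
grip_width: 0.213
```

```bash
python3 look.py w8 220 170 200 130 4
```

```text
[0.56684079 0.19515178 0.06273357] [-3.14138599e+00 -6.11523656e-04  6.47556693e-02] [-1.96123426 -1.04854569  5.05632074] 0.21287078633740522 8.9167
```

View pics/w8.png

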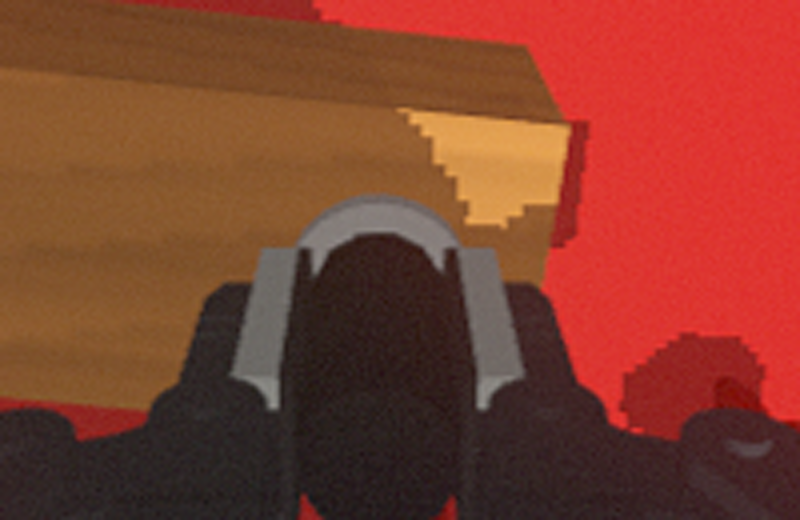

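The grip holds at 18 mm opening, with the collar still on the block. I'll lift and carry the pin to the mould.

Call:
step_arm([
  {"gripper":-1,"dx":0,"dy":0,"dz":-0.3,"wx":0,"wy":0,"wz":0},
  {"gripper":-1,"dx":0,"dy":0,"dz":-0.5,"wx":0,"wy":0,"wz":0},
  {"gripper":-1,"dx":0,"dy":0,"dz":-0.6,"wx":0,"wy":0,"wz":0},
  {"gripper":-1,"dx":0,"dy":0,"dz":-0.6,"wx":0,"wy":0,"wz":0},
  {"gripper":-1,"dx":0,"dy":0,"dz":-0.6,"wx":0,"wy":0,"wz":0},
  {"gripper":-1,"dx":0,"dy":0,"dz":-0.5,"wx":0,"wy":0,"wz":0},
  {"gripper":-1,"dx":0,"dy":0,"dz":-0.3,"wx":0,"wy":0,"wz":0},
  {"gripper":-1,"dx":0,"dy":0,"dz":0,"wx":0,"wy":0,"wz":0},
])

```text
clock: 9.63
tcp_pos: [0.5675, 0.1954, 0.1665]
eef_rot: [-3.141, -0.003, 0.065]
ft_force: [-0.1, 0.2, -0.3]
grip_width: 0.218
```

```bash
python3 look.py w9 220 150 200 150 4
```

```text
[0.56750853 0.19541531 0.16650164] [-3.14058607e+00 -3.07143036e-03  6.47160114e-02] [-0.09789455  0.20635843 -0.3343465 ] 0.21834274738154782 9.6333
```

View pics/w9.png

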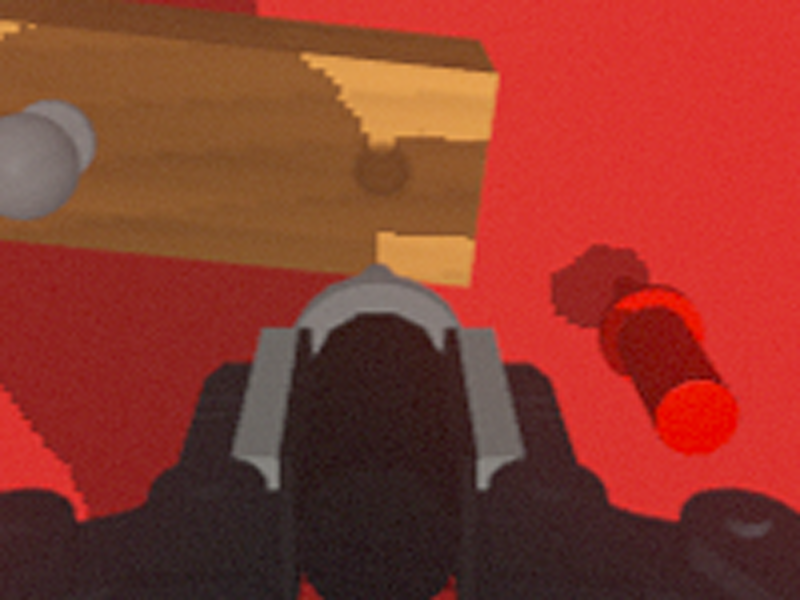

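The pin is held, with its tip just visible at crop (377,267) and the empty socket at (382,172).

Call:
step_arm([
  {"gripper":-1,"dx":0.1,"dy":0.35,"dz":0,"wx":0,"wy":0,"wz":0},
  {"gripper":-1,"dx":0.15,"dy":0.55,"dz":0,"wx":0,"wy":0,"wz":0},
  {"gripper":-1,"dx":0.15,"dy":0.55,"dz":0,"wx":0,"wy":0,"wz":0},
  {"gripper":-1,"dx":0.15,"dy":0.55,"dz":0,"wx":0,"wy":0,"wz":0},
  {"gripper":-1,"dx":0.15,"dy":0.55,"dz":0,"wx":0,"wy":0,"wz":0},
  {"gripper":-1,"dx":0.15,"dy":0.55,"dz":0,"wx":0,"wy":0,"wz":0},
  {"gripper":-1,"dx":0.15,"dy":0.55,"dz":0,"wx":0,"wy":0,"wz":0},
  {"gripper":-1,"dx":0.15,"dy":0.55,"dz":0,"wx":0,"wy":0,"wz":0},
  {"gripper":-1,"dx":0.15,"dy":0.55,"dz":0,"wx":0,"wy":0,"wz":0},
  {"gripper":-1,"dx":0.15,"dy":0.55,"dz":0,"wx":0,"wy":0,"wz":0},
])

```text
clock: 10.52
tcp_pos: [0.6199, 0.0373, 0.1627]
eef_rot: [3.141, 0.002, 0.064]
ft_force: [-0.6, -0.2, -0.6]
grip_width: 0.217
```

Call:
step_arm([
  {"gripper":-1,"dx":0.15,"dy":0.55,"dz":0,"wx":0,"wy":0,"wz":0},
  {"gripper":-1,"dx":0.15,"dy":0.55,"dz":0,"wx":0,"wy":0,"wz":0},
  {"gripper":-1,"dx":0.15,"dy":0.55,"dz":0,"wx":0,"wy":0,"wz":0},
  {"gripper":-1,"dx":0.15,"dy":0.55,"dz":0,"wx":0,"wy":0,"wz":0},
  {"gripper":-1,"dx":0.15,"dy":0.55,"dz":0,"wx":0,"wy":0,"wz":0},
  {"gripper":-1,"dx":0.15,"dy":0.55,"dz":0,"wx":0,"wy":0,"wz":0},
  {"gripper":-1,"dx":0.15,"dy":0.55,"dz":0,"wx":0,"wy":0,"wz":0},
  {"gripper":-1,"dx":0.15,"dy":0.55,"dz":0,"wx":0,"wy":0,"wz":0},
  {"gripper":-1,"dx":0.15,"dy":0.55,"dz":0,"wx":0,"wy":0,"wz":0},
  {"gripper":-1,"dx":0,"dy":0,"dz":0,"wx":0,"wy":0,"wz":0},
])

```text
clock: 11.35
tcp_pos: [0.67, -0.1115, 0.1625]
eef_rot: [3.14, 0.002, 0.061]
ft_force: [-0.1, -1.6, -0.8]
grip_width: 0.216
```

Call:
step_arm([
  {"gripper":-1,"dx":0.2,"dy":0.17,"dz":0.3,"wx":0,"wy":0,"wz":0},
  {"gripper":-1,"dx":0,"dy":0,"dz":0.5,"wx":0,"wy":0,"wz":0},
  {"gripper":-1,"dx":0,"dy":0,"dz":0.5,"wx":0,"wy":0,"wz":0},
  {"gripper":-1,"dx":0,"dy":0,"dz":0.4,"wx":0,"wy":0,"wz":0},
  {"gripper":-1,"dx":0,"dy":0,"dz":0,"wx":0,"wy":0,"wz":0},
  {"gripper":-1,"dx":0,"dy":0,"dz":0,"wx":0,"wy":0,"wz":0},
  {"gripper":-1,"dx":0,"dy":0,"dz":0,"wx":0,"wy":0,"wz":0},
])

```text
clock: 11.93
tcp_pos: [0.6769, -0.1109, 0.1135]
eef_rot: [-3.142, -0.0, 0.065]
ft_force: [-1.2, 0.6, -0.5]
grip_width: 0.22
```

```bash
python3 look.py w10 250 160 130 90 6;python3 look.py sc10 240 230 70 60 10 scene;python3 look.py sd10 300 145 70 60 10 side
```

```text
[ 0.67694486 -0.11094821  0.11345351] [-3.14153281e+00 -3.42114998e-04  6.50864956e-02] [-1.17919834  0.62805398 -0.48675438] 0.21987462438340938 11.9333
[ 0.67711158 -0.11104742  0.11386223] [ 3.14151903e+00 -9.82931561e-04  6.49551022e-02] [-0.02821713 -0.42693076 -0.86156802] 0.22075942442864496 11.9833
[ 0.67716701 -0.11106437  0.11404423] [ 3.14145525e+00 -1.31164873e-03  6.48930987e-02] [ 0.2846348   0.40467703 -0.48781966] 0.2173787541498439 12.0333
```

View pics/w10.png

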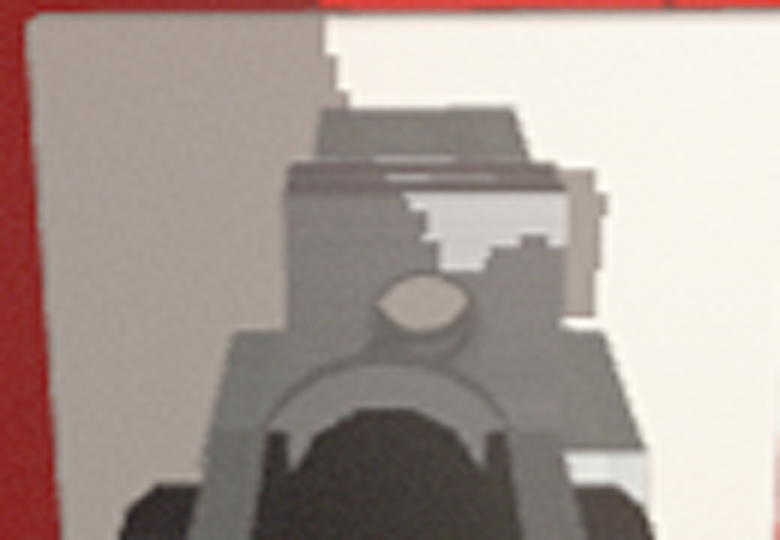

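View pics/sc10.png

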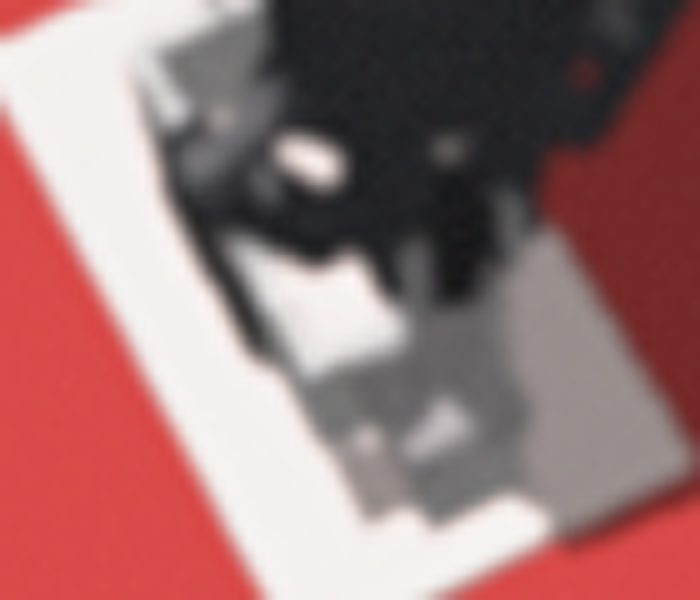

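View pics/sd10.png

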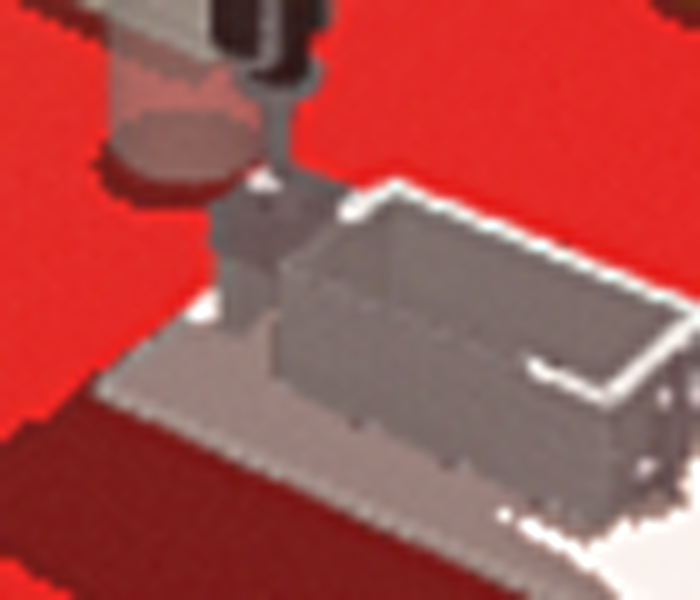

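```bash
python3 - <<'E'
from h import *
np.set_printoptions(precision=4,suppress=True)
p=onz(saved("w9"),(313.9,216.2),.1198);print("tip edge",toworldtool("w9",p)*1e3)
W=saved("w10")
P=lambda X:(250+(X[0]+.5)/6-.5,160+(X[1]+.5)/6-.5)
for X in[(425,320),(425,272),(425,368),(375,305),(472,305),(288,185),(568,188)]:
  p=onz(W,P(X),.056);print(p,toworldtool("w10",p)*1e3)
E
python3 - <<'E'
import cv2
im=cv2.imread("pics/w9_full.png")
cv2.imwrite("pics/w9b.png",cv2.resize(cv2.convertScaleAbs(im[205:245,285:345],alpha=1.5),None,fx=13,fy=13,interpolation=cv2.INTER_CUBIC))
E
```

```text
tip edge [ 0.6577  1.3887 46.7025]
[ 0.6766 -0.1175  0.056 ] [-0.8179  6.4673 57.4528]
[ 0.6831 -0.117   0.056 ] [ 5.7764  6.4277 57.4551]
[ 0.6699 -0.1179  0.056 ] [-7.532   6.5077 57.4505]
[ 0.6782 -0.1108  0.056 ] [ 1.261  -0.0245 57.4539]
[ 0.679  -0.1234  0.056 ] [ 1.2505 12.5456 57.4532]
[ 0.6937 -0.0988  0.056 ] [ 17.4473 -11.0058  57.4601]
[ 0.6955 -0.1343  0.056 ] [17.0226 24.4946 57.4579]
```

View pics/w9b.png

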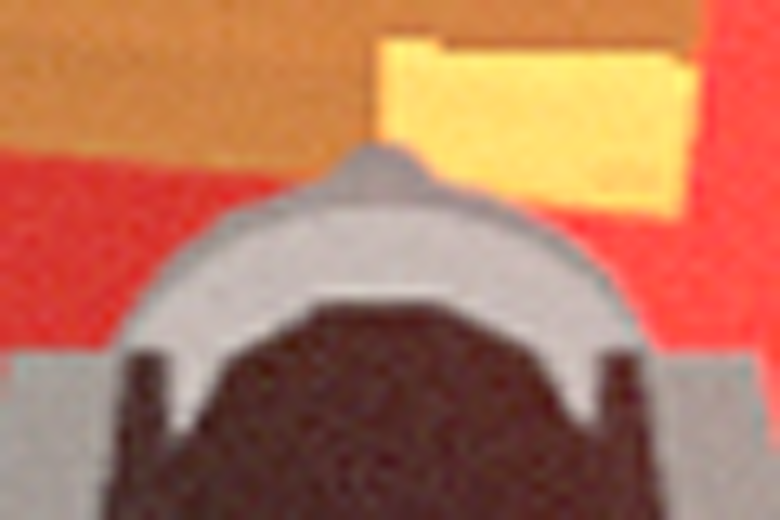

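The hole is 5 mm to tool +y of the pin tip. I'll correct that and recheck.

Call:
step_arm([
  {"gripper":-1,"dx":-0.02,"dy":0.17,"dz":0.1,"wx":0,"wy":0,"wz":0},
  {"gripper":-1,"dx":0,"dy":0,"dz":0.1,"wx":0,"wy":0,"wz":0},
  {"gripper":-1,"dx":0,"dy":0,"dz":0,"wx":0,"wy":0,"wz":0},
  {"gripper":-1,"dx":0,"dy":0,"dz":0,"wx":0,"wy":0,"wz":0},
  {"gripper":-1,"dx":0,"dy":0,"dz":0,"wx":0,"wy":0,"wz":0},
])

```text
clock: 12.5
tcp_pos: [0.6764, -0.1162, 0.1071]
eef_rot: [-3.141, 0.0, 0.065]
ft_force: [0.1, 0.5, -0.9]
grip_width: 0.215
```

```bash
python3 look.py w11 250 160 130 90 6;python3 look.py sd11 300 145 50 40 16 side
```

```text
[ 0.67635152 -0.11620222  0.10713062] [-3.14144829e+00  1.11959474e-05  6.47658953e-02] [ 0.06777397  0.47930991 -0.92371577] 0.2150076653857784 12.5
[ 0.67641047 -0.11616517  0.10719477] [-3.14147076e+00 -1.10644181e-04  6.47930087e-02] [ 0.34016493  0.0652308  -0.23201772] 0.21850494517928074 12.55
```

View pics/w11.png

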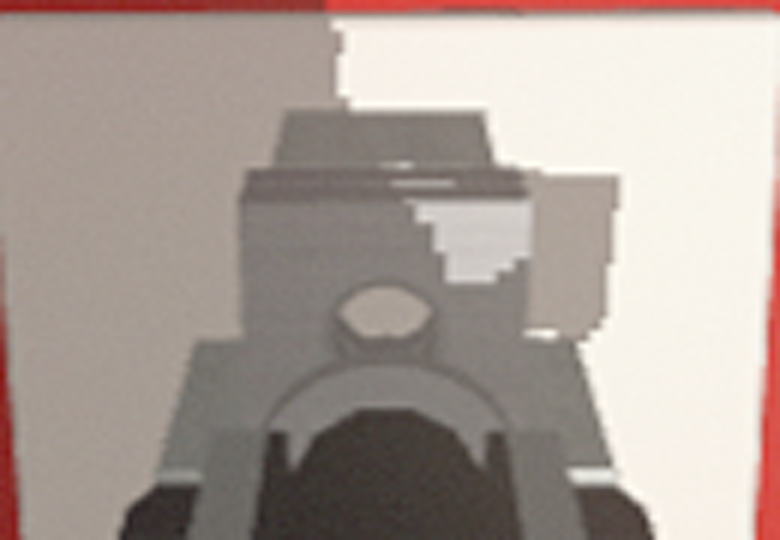

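View pics/sd11.png

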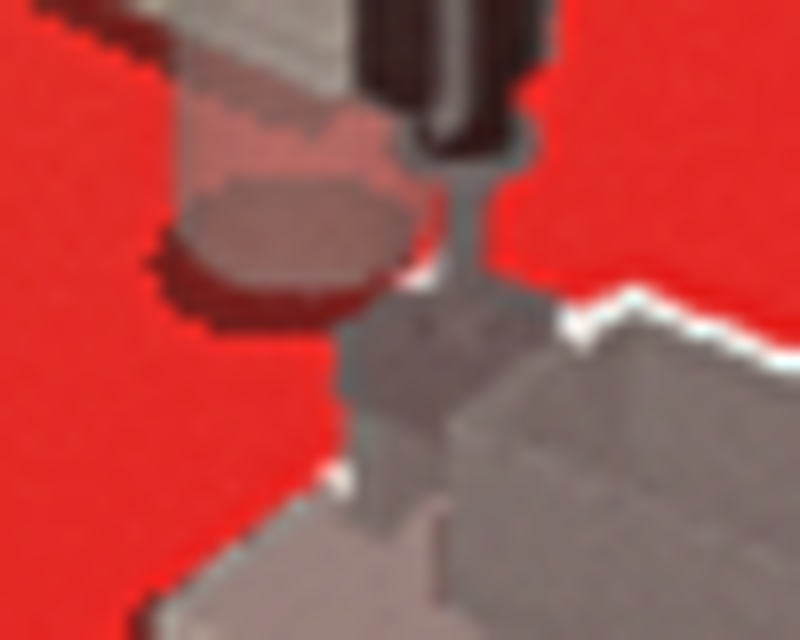

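The pin and the hole are in line at crop columns 387 and 385. I'll descend slowly and watch the force.

Call:
step_arm([
  {"gripper":-1,"dx":0,"dy":0,"dz":0.1,"wx":0,"wy":0,"wz":0},
  {"gripper":-1,"dx":0,"dy":0,"dz":0.1,"wx":0,"wy":0,"wz":0},
  {"gripper":-1,"dx":0,"dy":0,"dz":0.1,"wx":0,"wy":0,"wz":0},
])

```text
clock: 12.85
tcp_pos: [0.6763, -0.1162, 0.0978]
eef_rot: [-3.142, 0.0, 0.065]
ft_force: [0.8, 0.1, -1.3]
grip_width: 0.22
```

Call:
step_arm([
  {"gripper":-1,"dx":0,"dy":0,"dz":0.1,"wx":0,"wy":0,"wz":0},
])

```text
clock: 12.93
tcp_pos: [0.6763, -0.1162, 0.0947]
eef_rot: [-3.141, 0.0, 0.065]
ft_force: [1.0, 0.1, -1.0]
grip_width: 0.213
```

Call:
step_arm([
  {"gripper":-1,"dx":0,"dy":0,"dz":0.12,"wx":0,"wy":0,"wz":0},
  {"gripper":-1,"dx":0,"dy":0,"dz":0.12,"wx":0,"wy":0,"wz":0},
])

```text
clock: 13.1
tcp_pos: [0.6763, -0.1162, 0.0875]
eef_rot: [-3.142, 0.0, 0.065]
ft_force: [0.1, 0.3, -1.3]
grip_width: 0.219
```

Call:
step_arm([
  {"gripper":-1,"dx":0,"dy":0,"dz":0.12,"wx":0,"wy":0,"wz":0},
  {"gripper":-1,"dx":0,"dy":0,"dz":0.12,"wx":0,"wy":0,"wz":0},
])

```text
clock: 13.27
tcp_pos: [0.6763, -0.1162, 0.0803]
eef_rot: [-3.142, 0.0, 0.065]
ft_force: [0.4, 0.3, -0.6]
grip_width: 0.218
```

Free passage so far, at tip z ≈ 33 mm. I'll continue until it seats.

Call:
step_arm([
  {"gripper":-1,"dx":0,"dy":0,"dz":0.12,"wx":0,"wy":0,"wz":0},
  {"gripper":-1,"dx":0,"dy":0,"dz":0.12,"wx":0,"wy":0,"wz":0},
])

```text
clock: 13.43
tcp_pos: [0.6763, -0.1162, 0.0731]
eef_rot: [-3.141, 0.0, 0.065]
ft_force: [0.2, 0.9, -0.3]
grip_width: 0.218
```

Call:
step_arm([
  {"gripper":-1,"dx":0,"dy":0,"dz":0.07,"wx":0,"wy":0,"wz":0},
  {"gripper":-1,"dx":0,"dy":0,"dz":0.07,"wx":0,"wy":0,"wz":0},
])

```text
clock: 13.6
tcp_pos: [0.6763, -0.1163, 0.069]
eef_rot: [-3.142, 0.0, 0.065]
ft_force: [0.5, -0.6, -0.6]
grip_width: 0.221
```

Call:
step_arm([
  {"gripper":-1,"dx":0,"dy":0,"dz":0.03,"wx":0,"wy":0,"wz":0},
])

```text
clock: 13.68
tcp_pos: [0.6765, -0.1163, 0.0686]
eef_rot: [3.142, -0.0, 0.065]
ft_force: [-5.7, 0.4, 12.8]
grip_width: 0.215
```

Seated: 12.8 N upward at TCP z 0.0686, where 0.0687 was predicted. I'll release and look.

Call:
step_arm([
  {"gripper":0.3,"dx":0,"dy":0,"dz":0,"wx":0,"wy":0,"wz":0},
  {"gripper":0.3,"dx":0,"dy":0,"dz":0,"wx":0,"wy":0,"wz":0},
  {"gripper":0.3,"dx":0,"dy":0,"dz":0,"wx":0,"wy":0,"wz":0},
  {"gripper":0.3,"dx":0,"dy":0,"dz":0,"wx":0,"wy":0,"wz":0},
  {"gripper":0.3,"dx":0,"dy":0,"dz":-0.3,"wx":0,"wy":0,"wz":0},
  {"gripper":0.6,"dx":0,"dy":0,"dz":-0.7,"wx":0,"wy":0,"wz":0},
  {"gripper":0.8,"dx":0,"dy":0,"dz":-0.9,"wx":0,"wy":0,"wz":0},
  {"gripper":1,"dx":0,"dy":0,"dz":-0.9,"wx":0,"wy":0,"wz":0},
  {"gripper":1,"dx":0,"dy":0,"dz":-0.9,"wx":0,"wy":0,"wz":0},
  {"gripper":1,"dx":0,"dy":0,"dz":-0.4,"wx":0,"wy":0,"wz":0},
])

```text
clock: 14.52
tcp_pos: [0.6777, -0.1164, 0.1961]
eef_rot: [3.141, -0.005, 0.065]
ft_force: [0.9, 0.1, -0.4]
grip_width: 1.001
```

```bash
python3 look.py w12 200 80 240 180 3;python3 look.py sd12 300 135 100 75 8 side
```

```text
[ 0.67767335 -0.11640314  0.19611498] [ 3.14089421 -0.00457085  0.06462453] [ 0.94967727  0.07660321 -0.40125255] 1.000954496522385 14.5167
[ 0.67822882 -0.11647436  0.19718305] [ 3.14055529 -0.00620111  0.06459921] [ 1.05593705 -1.09382605  2.60494956] 1.0003655434302816 14.5667
```

View pics/w12.png

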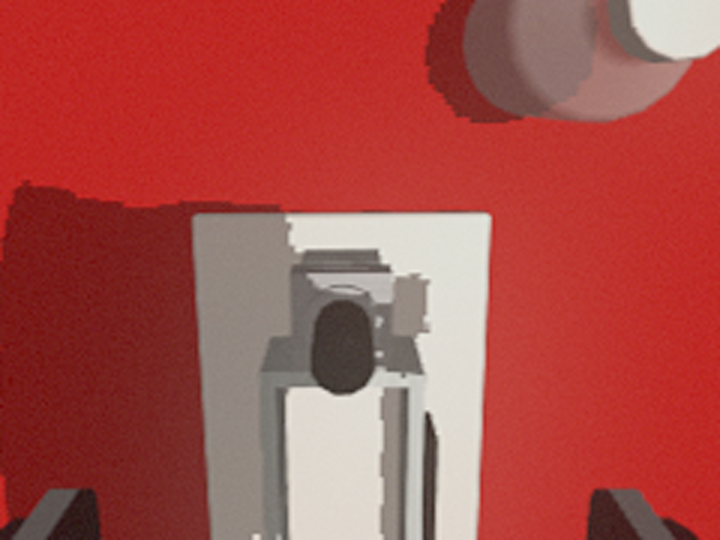

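View pics/sd12.png

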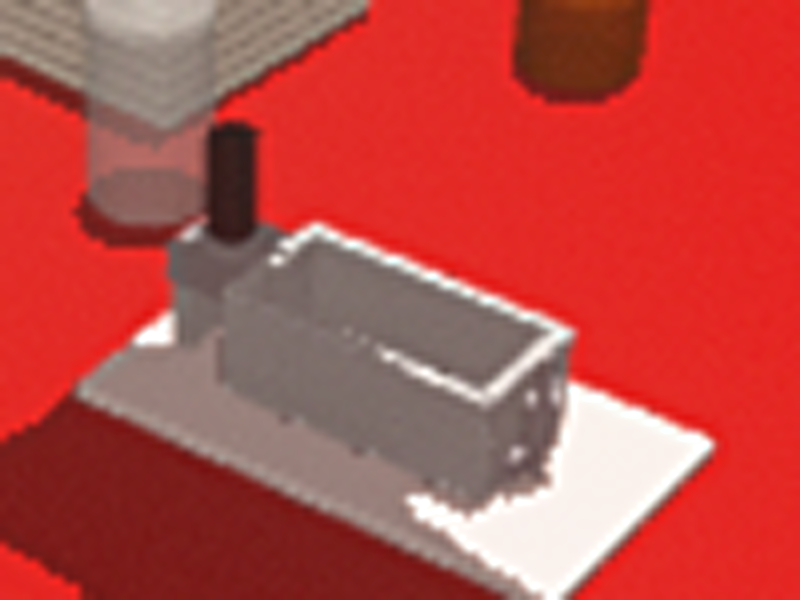

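The pin is seated, with its collar on the ear and the pin upright. Now I move over the pad for the pinch.

Call:
step_arm([
  {"gripper":1,"dx":-0.56,"dy":0.015,"dz":0,"wx":0,"wy":0,"wz":0},
  {"gripper":1,"dx":-0.56,"dy":0.015,"dz":0,"wx":0,"wy":0,"wz":0},
  {"gripper":1,"dx":-0.56,"dy":0.015,"dz":0,"wx":0,"wy":0,"wz":0},
  {"gripper":1,"dx":-0.56,"dy":0.015,"dz":0.3,"wx":0,"wy":0,"wz":0},
  {"gripper":1,"dx":-0.56,"dy":0.015,"dz":0.6,"wx":0,"wy":0,"wz":0},
  {"gripper":1,"dx":0,"dy":0,"dz":0.6,"wx":0,"wy":0,"wz":0},
  {"gripper":1,"dx":0,"dy":0,"dz":0.6,"wx":0,"wy":0,"wz":0},
  {"gripper":1,"dx":0,"dy":0,"dz":0.3,"wx":0,"wy":0,"wz":0},
  {"gripper":1,"dx":0,"dy":0,"dz":0,"wx":0,"wy":0,"wz":0},
  {"gripper":1,"dx":0,"dy":0,"dz":0,"wx":0,"wy":0,"wz":0},
])

```text
clock: 15.45
tcp_pos: [0.5926, -0.1238, 0.1192]
eef_rot: [-3.141, 0.001, 0.065]
ft_force: [0.3, -0.8, -0.1]
grip_width: 1.001
```

```bash
python3 look.py w13 200 80 240 180 3
```

```text
[ 0.5925625  -0.12380662  0.11917222] [-3.14123999e+00  1.02022463e-03  6.48713469e-02] [ 0.26305634 -0.81904633 -0.13703406] 1.0012743434563371 15.45
```

View pics/w13_full.png

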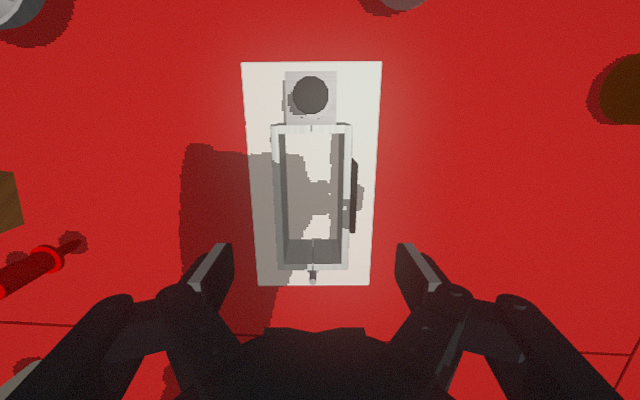

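The jaws' mid (313.5) and the mould's mid across the pad (314.5) agree. I'll descend.

Call:
step_arm([
  {"gripper":1,"dx":0,"dy":0,"dz":0.6,"wx":0,"wy":0,"wz":0},
  {"gripper":1,"dx":0,"dy":0,"dz":0.6,"wx":0,"wy":0,"wz":0},
  {"gripper":1,"dx":0,"dy":0,"dz":0.6,"wx":0,"wy":0,"wz":0},
  {"gripper":1,"dx":0,"dy":0,"dz":0,"wx":0,"wy":0,"wz":0},
])

```text
clock: 15.83
tcp_pos: [0.5917, -0.1237, 0.0635]
eef_rot: [-3.141, 0.003, 0.065]
ft_force: [-1.7, 0.4, 0.0]
grip_width: 1.001
```

Call:
step_arm([
  {"gripper":1,"dx":0,"dy":0,"dz":0.5,"wx":0,"wy":0,"wz":0},
  {"gripper":1,"dx":0,"dy":0,"dz":0.5,"wx":0,"wy":0,"wz":0},
  {"gripper":1,"dx":0,"dy":0,"dz":0.5,"wx":0,"wy":0,"wz":0},
  {"gripper":1,"dx":0,"dy":0,"dz":0,"wx":0,"wy":0,"wz":0},
])

```text
clock: 16.17
tcp_pos: [0.5921, -0.1237, 0.0196]
eef_rot: [-3.141, 0.002, 0.065]
ft_force: [-0.3, 0.6, 0.1]
grip_width: 0.999
```

```bash
python3 look.py w14 200 80 240 180 3
```

```text
[ 0.59214153 -0.12373466  0.01956617] [-3.14117105e+00  1.74680720e-03  6.49163755e-02] [-0.26474622  0.64343011  0.13964355] 0.9985752561496267 16.1667
```

View pics/w14_full.png

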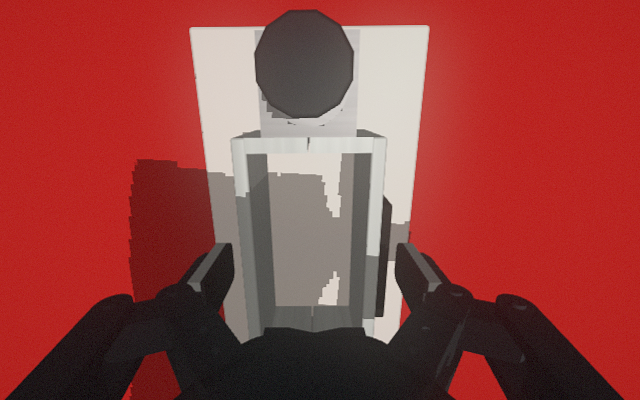

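The jaws straddle the wall and the pad. I'll lower 5 mm more, then squeeze.

Call:
step_arm([
  {"gripper":1,"dx":0,"dy":0,"dz":0.18,"wx":0,"wy":0,"wz":0},
  {"gripper":0.7,"dx":0,"dy":0,"dz":0,"wx":0,"wy":0,"wz":0},
  {"gripper":0.7,"dx":0,"dy":0,"dz":0,"wx":0,"wy":0,"wz":0},
  {"gripper":0.62,"dx":0,"dy":0,"dz":0,"wx":0,"wy":0,"wz":0},
  {"gripper":0.62,"dx":0,"dy":0,"dz":0,"wx":0,"wy":0,"wz":0},
])

```text
clock: 16.63
tcp_pos: [0.593, -0.124, 0.0156]
eef_rot: [3.141, -0.001, 0.065]
ft_force: [0.5, 1.0, 0.4]
grip_width: 0.814
```

Call:
step_arm([
  {"gripper":0.5,"dx":0,"dy":0,"dz":0,"wx":0,"wy":0,"wz":0},
  {"gripper":0.5,"dx":0,"dy":0,"dz":0,"wx":0,"wy":0,"wz":0},
])

```text
clock: 16.8
tcp_pos: [0.593, -0.1243, 0.0157]
eef_rot: [3.141, -0.001, 0.065]
ft_force: [-0.9, -0.4, 6.6]
grip_width: 0.752
```

Call:
step_arm([
  {"gripper":-1,"dx":0,"dy":0,"dz":0,"wx":0,"wy":0,"wz":0},
  {"gripper":-1,"dx":0,"dy":0,"dz":0,"wx":0,"wy":0,"wz":0},
  {"gripper":-1,"dx":0,"dy":0,"dz":0,"wx":0,"wy":0,"wz":0},
  {"gripper":-1,"dx":0,"dy":0,"dz":0,"wx":0,"wy":0,"wz":0},
  {"gripper":-1,"dx":0,"dy":0,"dz":0,"wx":0,"wy":0,"wz":0},
  {"gripper":-1,"dx":0,"dy":0,"dz":0,"wx":0,"wy":0,"wz":0},
])

```text
clock: 17.3
tcp_pos: [0.593, -0.1241, 0.016]
eef_rot: [3.141, -0.001, 0.065]
ft_force: [-4.4, 0.8, 12.2]
grip_width: 0.745
```

```bash
python3 look.py w15 200 80 240 180 3; python3 look.py sd15 230 120 170 130 4 side; python3 look.py sc15 230 160 200 150 4 scene
```

```text
[ 0.59303178 -0.12409863  0.01602178] [ 3.14109677e+00 -8.19471167e-04  6.51546272e-02] [-4.38625089  0.82340118 12.19074719] 0.7451783236377628 17.3
[ 0.59303737 -0.12415525  0.01602948] [ 3.14105492e+00 -8.40875568e-04  6.50485025e-02] [-3.94940028  0.50169328 11.81109342] 0.7419473559928793 17.35
[ 0.59300339 -0.12414304  0.01600504] [ 3.14108740e+00 -7.79630366e-04  6.50822577e-02] [-3.93021502  0.68580948 12.42328611] 0.7449859988400234 17.4
```

View pics/w15_full.png

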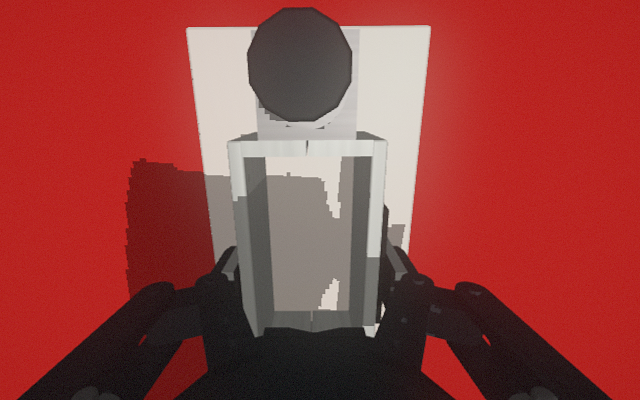

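View pics/sd15.png

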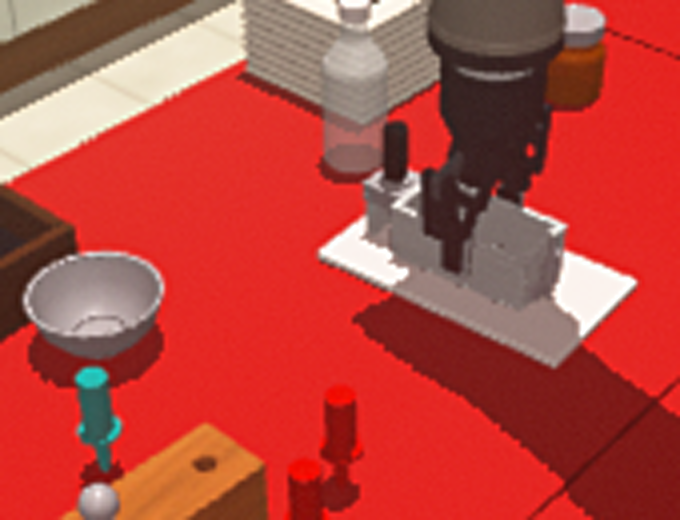

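View pics/sc15.png

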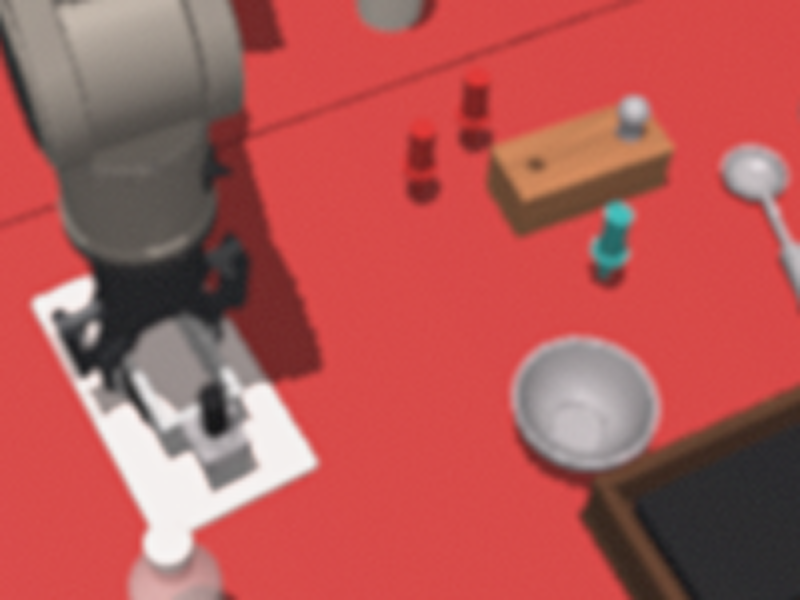

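The squeeze is steady: opening holds at 0.745, lateral wrist force is under 1 N, and the pin is upright in the ears. Nothing else has moved, so I'm handing in.

Run:
```python
from plant import robot
print(robot.finish_job()); s=robot.state(); print(s["clock"],s["ft_force"],s["grip_width"])
```

```text
the job is handed in; nothing more can be done
None
the job is handed in; nothing more can be done
```

I did the whole job in the order asked and handed it in at about 17.4 s (limit 54 s), with the gripper still pinching the mould across the pad. The hand-in gave no verdict, and it returned no readings for the second it holds afterwards.

- **Gate:** I pushed it shut until it met its stop, at about 14 N. From above, the mould then looked symmetric on its board, with the two ear holes in line.
- **Pin:** I took the black-gripped pin from the stand and pushed it down through both ears without resistance. It stopped with 12.8 N upward at the height predicted for the collar resting on the ear. After I let go, it stood upright with no visible gap under the collar.
- **Squeeze:** The pinch held steady at about 63 mm opening, against 66 mm for the mould uncompressed. That fits the rubber pad being squeezed.
- **Other items:** In the last pictures the spare, the look-alikes and the other things in view were where they started. The shaker was outside those last crops.

**What disagreed or was only inferred:**
- The wrist camera placed the pin about 2 mm off where the gripper found it, so I lined the pin tip up with the hole in one picture instead.
- During the pinch the wrist showed about 12 N upward and 4 N along the mould, steady and well under the limits. I think this comes from the fingers swinging forward as they close.
- I did not measure the squeeze force itself. It comes from the gripper's fixed setting of half its maximum, about 60 N.

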